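Move the pot holder to the other folding hook and fold the first one away

TASK

Move the orange pot holder over to the other hook stand: swing that stand's folded hook right out until it has pressed in the spring catch of its stop, then lift the pot holder off its present hook and hang it there by its slot, and last fold the emptied hook flat, fully home, until its spring catch is pressed right in. The little hooks are easily bent, so handle them gently, never with more than about 20 N, and feel for the stops. Do not drop the pot holder, and leave everything else on the shelf alone.

Things in the scene. Friction and masses are not known exactly. Their poses are not given: they have to be found in the camera images.
- stand_a: the stand where the pot holder hangs at the start, hook open: dark steel base 110 mm across fixed to the shelf, 20 mm post, a brass hook arm turning about the vertical post axis. Origin on that axis at the underside, z up. Its open hook points about to the stand's -x, folded about to +y; but the steel head with both stops is clamped on by hand, turned up to 0.14 rad either way, unmeasured: feel for the stops
- stand_b: the stand whose hook is folded and empty at the start (same make): dark steel base 110 mm across fixed to the shelf, 20 mm post, a brass hook arm turning about the vertical post axis. Origin on that axis at the underside, z up. Its open hook points about to the stand's -x, folded about to +y; but the steel head with both stops is clamped on by hand, turned up to 0.14 rad either way, unmeasured: feel for the stops
- stand_a_pivot (a point): point on stand_a's post axis at the height of the hook bar's centre, 160 mm above the shelf. Both stands alike: folded, the bar lies 2 mm in front of a steel back plate (6 mm thick, on the +x side, 0 to 55 mm out from the axis, top 175 mm above the shelf); the open stop is a tab 40 mm out on the -y side of the open bar. Farther out nothing is behind the bar
- stand_b_pivot (a point): the same point on stand_b's post axis
- hook_a (a joint): angle of stand_a's hook arm against the stand, rad: 0 points to the stand's +y, 1.57 to its -x; grows counter-clockwise from above. The folded stop lies at 0 +-0.14, the open stop at 1.57 +-0.14, turned alike. The hinge is stiff and stays where left: about 4.5 N moves it when pushed 100 mm from the post axis, at any angle. Starts at about 1.26
- hook_b (a joint): angle of stand_b's hook arm against the stand, rad: 0 points to the stand's +y, 1.57 to its -x; grows counter-clockwise from above. The folded stop lies at 0 +-0.14, the open stop at 1.57 +-0.14, turned alike. The hinge is stiff and stays where left: about 4.5 N moves it when pushed 100 mm from the post axis, at any angle. Starts at 0.25 to 0.42
- catch_a_fold (a joint): spring catch, a small red block in stand_a's folded stop, pushed in by the bar at the end of its swing, m: 0 = free, 0.004 = bar fully home and the stop solid. It adds up to 2.7 N at 100 mm from the post over the last 9 mm of swing there; a push rising well past that means the stop. The hinge's stiffness keeps it in. Its reading is noisy
- catch_b_open (a joint): spring catch, a small red block in stand_b's open stop, pushed in by the bar at the end of its swing, m: 0 = free, 0.004 = bar fully home and the stop solid. It adds up to 1.9 N at 100 mm from the post over the last 12 mm of swing there; a push rising well past that means the stop. The hinge's stiffness keeps it in. Its reading is noisy
- hook_a_mid (a point): on the centre line of stand_a's hook bar, 75 mm out from the post axis: level round bar 10 mm thick, 130 mm long from the axis, with a hub 22 mm across and 26 mm tall, and at its end an upturned lip 10 mm thick whose top is 17 mm above the bar's centre. Axes: y outward along the bar, z up
- hook_b_mid (a point): the same point on stand_b's hook bar, same shape and axes (y outward along the bar, z up)
- holder_grip (a point): centre of the pot holder's top strip. Hard orange silicone board 10 mm thick, 142 mm tall, 120 mm wide below, 90 above, 130 to 210 g. Grip the strip (40 mm tall) from above across the 10 mm; its top edge is 20 mm above this point, the slot's upper edge 20 mm below. Axes: x through the thickness, y along the width, z up. It hangs some 70 mm out from the post
- holder_slot (a point): middle of the upper edge of the pot holder's hanging slot (through-hole 44 mm wide, 40 mm high, below this point), same axes. Hanging, it rests on the bar's top, 5 mm above the bar's centre. The board's lower edge is 102 mm below it
- kettle: soot-grey kettle, 160 mm across, 175 mm tall with handle; leave alone
- scoop: stainless coal scoop lying on the shelf, 240 mm long, 30 mm tall; leave alone
- poker: poker with wooden handle lying on the shelf, 340 mm long, 24 mm thick; leave alone
- mug: blue mug, 76 mm across, 85 mm tall; leave alone
- trivet: red silicone disc 100 mm across, 12 mm thick, flat on the shelf; leave alone
- ash_box_drawer0 (a joint): drawer of the tin ash box standing at the right-hand side, m pulled out; 0 = shut; leave shut
- match_tin: green match tin 60 x 40 x 22 mm; leave alone
There are look-alikes about, which are no part of the job. What is shaped like the stand_b but green or purple is not meant.

How it is judged:
On the way, in this order (a step that is already met when the one before it is completed fails the run):
1. the folded hook is swung out fully against its stop while the pot holder still hangs on the first hook (value of joint catch_b_open above 0.003 m and x of holder_slot in the frame of hook_a_mid between -0.02 and 0.02 m and y of holder_slot in the frame of hook_a_mid between -0.06 and 0.05 m and z of holder_slot in the frame of hook_a_mid between -0.001 and 0.013 m and angle between holder_slot's own z axis and vertical below 0.35 rad), for 0.2 s.
2. the pot holder hangs by its slot on the newly opened hook, let go (x of holder_slot in the frame of hook_b_mid between -0.02 and 0.02 m and y of holder_slot in the frame of hook_b_mid between -0.06 and 0.05 m and z of holder_slot in the frame of hook_b_mid between -0.001 and 0.013 m and angle between holder_slot's own z axis and vertical below 0.35 rad and contact force between the fingers and anything else below 0.1 N), for 0.2 s.
3. the emptied hook is folded flat, fully home (value of joint catch_a_fold above 0.003 m), for 0.2 s.
At the end, for the whole second after the job is handed in: catch_a_fold is in by over 3 of its 4 mm (hook a folded home), catch_b_open by over 2.5 mm (hook b fully out), and the pot holder hangs on hook b by its slot: slot edge -1 to 13 mm above the bar's centre line, within 20 mm sideways, 15 to 125 mm from the post, tilted under 0.35 rad (value of joint catch_a_fold above 0.003 m and value of joint catch_b_open above 0.0025 m and x of holder_slot in the frame of hook_b_mid between -0.02 and 0.02 m and y of holder_slot in the frame of hook_b_mid between -0.06 and 0.05 m and z of holder_slot in the frame of hook_b_mid between -0.001 and 0.013 m and angle between holder_slot's own z axis and vertical below 0.35 rad); the robot touches nothing.
It fails at once if hook stand a or its hook is loaded with more than 20 N (contact force between anything else and stand_a above 20 N).
It fails at once if hook stand b or its hook is loaded with more than 20 N (contact force between anything else and stand_b above 20 N).
It fails at once if the pot holder is dropped or set down (height (world z) of holder_slot below 0.12 m).
It fails at once if another thing on the shelf is moved more than 30 mm, or the ash drawer is pulled out 10 mm (distance of any of kettle, scoop, poker, mug, trivet, match_tin from where it was at the start of the episode above 0.03 m or value of joint ash_box_drawer0 above 0.01 m).
It also fails if it takes over 72 s, if anything falls off the work surface, if the arm or the gripper's body presses on something with over 40 N, if the wrist force passes 120 N, or if a joint passes its speed limit or range.

ROBOT

A 6-joint arm with a two-finger parallel gripper is mounted at the origin on the work surface. World frame = base frame: x ahead of the robot, y to its left, z up, the work surface at z = 0. Lengths are in m, angles in rad, forces in N, time in s.
With the tool pointing down it reaches from about 0.325 to 0.85 m from the base axis. Payload 4.4 kg.
Tool frame: the origin (TCP) lies at the very end of the fingers, on their centre line; the grasp point (between the pads) lies env.grip_point_offset behind it (env.grip_point_offset is the distance from the TCP to the grasp point, in m); y points along the fingers, z is the direction in which the jaws open and shut, and the axes are right-handed (so a half turn about y gives the same grasp; the last joint's range is limited). The gripper opens to 94 mm and grips with 3 to 60 N. Pads are 16 mm wide; open, the fingers measure 119 mm over their backs; the gripper's body (75 mm by 177 mm) begins 78 mm behind the grasp point.
Start: joints at [1.129, 0.207, 1.542, -0, 1.393, -0.15], TCP at [0.165, 0.551, 0.205] pointing down, gripper open.
Joint ranges: [-2.73, 2.73], [-0.86, 2.22], [0.23, 2.46], [-1.11, 4.25], [0.08, 2.63], [-2.82, 2.82]. Speed limits (rad/s): [2.79, 2.79, 3.14, 3.14, 3.14, 3.14].

INTERFACE

Orientations are given as a rotation vector (axis times angle).
In Python, from rig import env gives the robot as it stands.
- The arm moves only by the shell command python3 -m inch 'ROWS' [FORCE]. ROWS is JSON, a list of rows, each an object of numbers: "fingers": the finger opening in mm, from 0 to 94; "dx", "dy", "dz": the shift along the world's x, y, z in units of 25 mm (1.0 is 25 mm); "ax", "ay", "az": the turn, a rotation vector about the world's x, y, z in units of 6 degrees (1.0 is 6 degrees). In form: [{"fingers": .., "dx": .., "dy": .., "dz": .., "ax": .., "ay": .., "az": ..}, ...]. A call has 1 to 12 rows; each row is the pose to reach, as a shift and turn from the pose commanded when the call began; what a row does not reach only later rows make up. A row lasts 1/10 s, in which the tool goes at most 50 mm and 8.59 degrees, less where a joint would pass 70% of its speed; a pose out of reach is approached as far as the arm can. A call with a gripper value outside its range is refused whole. The fingers move at their own pace and stop on an object; FORCE is the grip in N (left out, the last holds). Time passes only in rows, so rows that repeat a pose let the fingers close. It gives the time, the measured TCP pose, the force and the opening at its end, in the units of the state.
- env.get_obs(): the state, without advancing time (a new reading comes with each control period).
- env.camera(name): name is "side" or "top"; returns the picture (384x512x3 uint8, red, green, blue); there is no depth.
- env.camera_model(name): a dict with "mtx" (3x3 intrinsics, pixels), "dist_coeffs" ([k1, k2, p1, p2, k3] as OpenCV has them; the pictures are not rectified), "R" (3x3) and "t" (3): a world point X has camera coordinates R X + t. Camera axes: x right, y down, z forward; pixel columns grow to the right and rows downward; lengths in m; the calibration is good to about 2 mm. A picture is of the moment at which its call begins. camera_model takes no time and is no camera call.
- env.job_done(): hands the job in, once; it reports no verdict.
Trained networks look in the newest picture that a camera, given by its name, has taken for a name from the list of things; names that differ only in an ending like _2 or _b are one class to them, and where a whole thing is asked for, a point or a joint stands for the part that bears it (a point fixed in the world has none). Each returns a list of dicts, best first, with "confidence" (0 to 1); they miss things now and then, are a little off and sometimes report something else, mostly with a low value. They report only what shows in the picture. A call takes as long as a camera call. They do not tell look-alikes from the thing itself.
- env.regions_of(camera, thing): "pixels" (384x512 bool, what is visible of it).
- env.landmark_of(camera, thing): "point" ([x, y, z] in m, in world coordinates, good to about 4 mm: a listed point, or the origin of a listed thing).
The state is a dict: "time": time; "q": joint angles; "qd": joint speeds; "joint_efforts": joint torques, N m; "ee_pos": TCP position; "tcp_rot": TCP orientation; "contact_force": force on the tool from outside, world axes, zero at the start; "wrist_torque": the same for the moment, N m; "finger_gap": opening from 0.0 (shut) to 1.0 (fully open).
Only numpy, scipy, OpenCV 4.12 (cv2) and the standard library are available. Lean on these libraries where they do the work, as an engineer would, in place of code of your own. Each camera call takes 0.05 s, during which the arm holds its last target.

## Working session

There is one attempt and no reset: what is moved stays moved. The work goes in short steps, Python scripts to look and compute and a shell command to move; the robot and the scene stay as the last step left them, time stands still between calls to the robot, and variables do not carry over. Pictures are saved under pics/ and viewed, and the job is handed in when it is done.

```bash
ls; mkdir -p pics
python3 - <<'E'
from rig import env
import cv2
o=env.get_obs();print({k:o[k] for k in('time','ee_pos','tcp_rot','contact_force','finger_gap')}, env.grip_point_offset)
for n in('side','top'):
    im=env.camera(n);cv2.imwrite(f'pics/{n}0.png',im[:,:,::-1])
    m=env.camera_model(n);print(n,m['R'],m['t'],m['mtx'][0][0])
    for th in('stand_a','stand_b','stand_a_pivot','stand_b_pivot','hook_a_mid','hook_b_mid','holder_grip','holder_slot'):
        try:
            for d in env.landmark_of(n,th)[:5]: print(n,th,d['confidence'],d['point'])
        except Exception as e: print(th,e)
E
```

```text
pics
{'time': 0.0, 'ee_pos': array([0.1645127 , 0.55012843, 0.20429802]), 'tcp_rot': array([-1.56089258,  0.22880724, -0.22777414]), 'contact_force': array([ 0.16865984,  0.11956938, -0.17866374]), 'finger_gap': 0.9976834146767221} 0.0188
side [[ 0.99653459 -0.0810878   0.01853572]
 [-0.03007151 -0.55898216 -0.82863421]
 [ 0.07755326  0.82520526 -0.55948349]] [-0.56483059  0.15344875  1.35022728] 411.58339476226814
side stand_a 0.94 [0.555, -0.0864, 0.0023]
side stand_a 0.84 [0.5748, 0.2415, 0.0018]
side stand_a 0.83 [0.3184, -0.212, -0.0027]
side stand_a 0.82 [0.3492, 0.5933, -0.003]
side stand_a 0.65 [0.368, 0.3588, -0.0007]
side stand_b 0.94 [0.555, -0.0864, 0.0023]
side stand_b 0.84 [0.5748, 0.2415, 0.0018]
side stand_b 0.83 [0.3184, -0.212, -0.0027]
side stand_b 0.82 [0.3492, 0.5933, -0.003]
side stand_b 0.65 [0.368, 0.3588, -0.0007]
side stand_a_pivot 0.9 [0.5536, -0.0842, 0.1584]
side stand_b_pivot 0.97 [0.5777, 0.2363, 0.1591]
side stand_b_pivot 0.83 [0.3697, 0.356, 0.1596]
side stand_b_pivot 0.8 [0.3195, -0.2109, 0.1603]
side stand_b_pivot 0.59 [0.3517, 0.595, 0.1583]
side h
[... 825 characters left out ...]
, 0.0008]
top stand_b 0.56 [0.344, 0.5956, -0.0021]
top stand_a_pivot 0.84 [0.5496, -0.0877, 0.1626]
top stand_b_pivot 0.95 [0.346, 0.5964, 0.1596]
top stand_b_pivot 0.9 [0.3208, -0.2099, 0.1612]
top stand_b_pivot 0.88 [0.3606, 0.3541, 0.1613]
top stand_b_pivot 0.63 [0.5762, 0.2369, 0.1646]
top hook_a_mid 0.4 [0.5511, -0.1621, 0.1624]
top hook_b_mid 0.65 [0.5015, 0.2296, 0.1639]
top hook_b_mid 0.64 [0.2565, -0.1718, 0.1587]
top hook_b_mid 0.52 [0.2712, 0.6, 0.1555]
top hook_b_mid 0.5 [0.2914, 0.3676, 0.1593]
top holder_grip 0.71 [0.5486, -0.1595, 0.1825]
top holder_grip 0.71 [0.5036, 0.2305, 0.1622]
top holder_grip 0.64 [0.5501, -0.0923, -0.0012]
top holder_slot 0.69 [0.5429, -0.159, 0.1651]
```

View pics/side0.png

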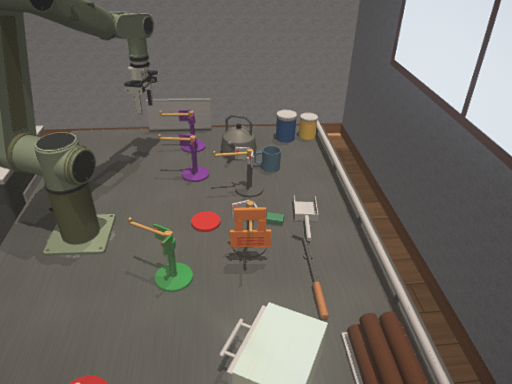

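View pics/top0.png

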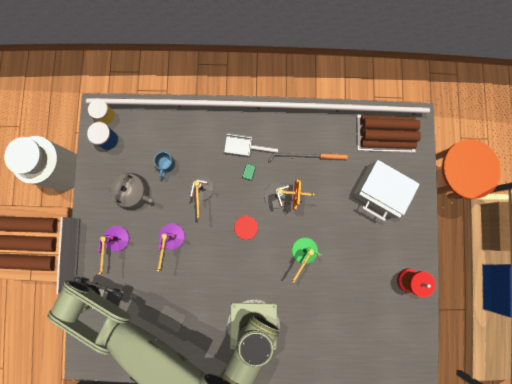

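Four stand_b candidates, by top-view pixels: purple (115,240), purple (172,237), green (305,251) and dark steel (198,188). Only the dark one fits; purple and green are excluded. I'll confirm it in an enlarged crop.

Run:
```python
import cv2,numpy as np
s=cv2.imread('pics/side0.png');t=cv2.imread('pics/top0.png')
a=cv2.resize(t[160:230,170:230],None,fx=6,fy=6,interpolation=cv2.INTER_CUBIC)
b=cv2.resize(t[160:230,265:325],None,fx=6,fy=6,interpolation=cv2.INTER_CUBIC)
cv2.imwrite('pics/ct.png',np.hstack([a,b]))
a=cv2.resize(s[140:200,200:280],None,fx=5,fy=5,interpolation=cv2.INTER_CUBIC)
b=cv2.resize(s[190:270,210:290],None,fx=5,fy=5,interpolation=cv2.INTER_CUBIC)[:300]
b=cv2.resize(s[195:255,210:290],None,fx=5,fy=5,interpolation=cv2.INTER_CUBIC)
cv2.imwrite('pics/cs.png',np.hstack([a,b]))
```

```text
(no output)
```

View pics/ct.png

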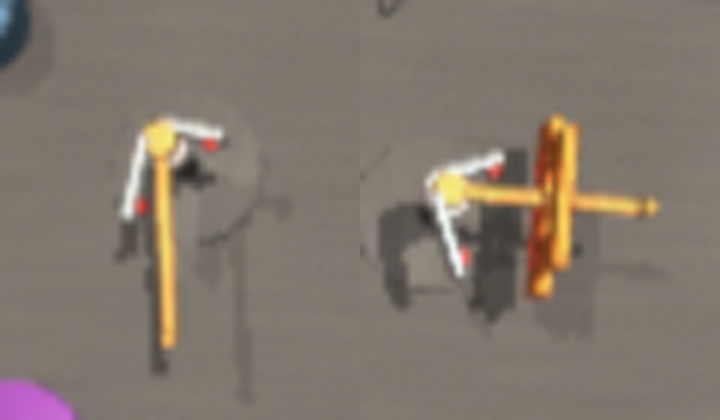

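View pics/cs.png

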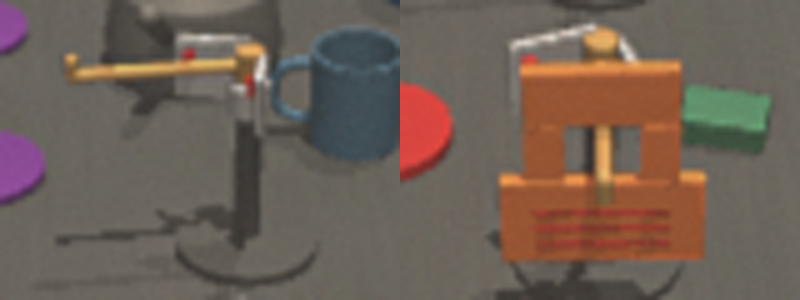

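The crop confirms it: dark base, brass bar, bar next to its plate (top px ~(198,188)). Stand A (pot holder) is at about (290,193). Next I'll get accurate bar and plate directions from the top view.

```bash
cat > h.py <<'E'
import numpy as np,cv2
from rig import env
def ray(cam,uv):
    m=env.camera_model(cam);K=np.array(m['mtx'],float);d=np.array(m['dist_coeffs'],float);R=np.array(m['R']);t=np.array(m['t'])
    p=cv2.undistortPoints(np.array(uv,float).reshape(-1,1,2),K,d).reshape(-1,2)
    return -R.T@t,(R.T@np.c_[p,np.ones(len(p))].T).T
def atz(cam,uv,z):
    c,d=ray(cam,uv);return c+d*((z-c[2])/d[:,2])[:,None]
def proj(cam,X):
    m=env.camera_model(cam);K=np.array(m['mtx'],float);d=np.array(m['dist_coeffs'],float)
    return cv2.projectPoints(np.array(X,float).reshape(-1,1,3),cv2.Rodrigues(np.array(m['R']))[0],np.array(m['t'],float),K,d)[0].reshape(-1,2)
def brass(im,box):
    u0,u1,v0,v1=box;hsv=cv2.cvtColor(im,cv2.COLOR_RGB2HSV)
    m=(hsv[...,0]>15)&(hsv[...,0]<28)&(hsv[...,1]>120)&(hsv[...,2]>130)
    mm=np.zeros_like(m);mm[v0:v1,u0:u1]=m[v0:v1,u0:u1]
    return np.argwhere(mm)[:,::-1]
E
python3 - <<'E'
from h import *
t=cv2.imread('pics/top0.png')[:,:,::-1]
# B bar: rows below hub
p=brass(np.ascontiguousarray(t),(185,215,192,216));print(len(p))
P=atz('top',p,.16);c=P[:,:2].mean(0);u,s,v=np.linalg.svd(P[:,:2]-c);print('B',c,v[0],np.degrees(np.arctan2(v[0][1],v[0][0])))
# hub center
for nm,uv in(('Bhub',(170+160/6,160+138/6)),('Btip',(170+168/6,160+343/6)),('Ahub',(265+90/6,160+187/6)),('Atip',(265+290/6,160+207/6))):
    print(nm,atz('top',[uv],.173))
for nm,a,b in(('Bplate',(145,132),(127,215)),('Btab',(165,122),(222,133)),('Aplate',(435-360,187),(462-360,272)),('Atab',(433-360,183),(500-360,157))):
    o=170 if nm[0]=='B' else 265
    X=atz('top',[(o+a[0]/6,160+a[1]/6),(o+b[0]/6,160+b[1]/6)],.175);d=X[1]-X[0];print(nm,X[:,:2].round(3).tolist(),np.degrees(np.arctan2(d[1],d[0]))%360)
# holder orientation
hsv=cv2.cvtColor(np.ascontiguousarray(t),cv2.COLOR_RGB2HSV)
X=atz('top',[(265+(562-360)/6,160+265/6),(265+(558-360)/6,160+120/6)],.2);print(X)
o=env.get_obs();R=cv2.Rodrigues(np.array(o['tcp_rot']))[0];print(R.round(3))
E
```

```text
63
B [0.49767866 0.2363999 ] [-0.99708795 -0.07626015] -175.62636874843122
Bhub [[0.57353519 0.23976062 0.173     ]]
Btip [[0.44110706 0.22942185 0.173     ]]
Ahub [[ 0.55006256 -0.08483583  0.173     ]]
Atip [[ 0.54037914 -0.21502265  0.173     ]]
Bplate [[0.577, 0.249], [0.523, 0.259]] 170.12088779231
Btab [[0.584, 0.237], [0.578, 0.199]] 260.51725252851
Aplate [[0.55, -0.075], [0.495, -0.093]] 198.5970976244369
Atab [[0.552, -0.074], [0.57, -0.117]] 292.70145858312895
[[ 0.49923308 -0.15461044  0.2       ]
 [ 0.59198548 -0.15100493  0.2       ]]
[[ 0.958  0.     0.287]
 [-0.287  0.     0.958]
 [ 0.    -1.     0.   ]]
```

```bash
python3 -m inch '[{"fingers":0,"dz":1.2},{"fingers":0,"dx":6,"dy":-5.5,"dz":1.2},{"fingers":0,"dx":12.6,"dy":-11.6,"dz":1.2},{"fingers":0,"dx":12.6,"dy":-11.6,"dz":1.2},{"fingers":0,"dx":12.6,"dy":-11.6,"dz":1.2},{"fingers":0,"dx":12.6,"dy":-11.6,"dz":1.2},{"fingers":0,"dx":12.6,"dy":-11.6,"dz":1.2},{"fingers":0,"dx":12.6,"dy":-11.6,"dz":1.2},{"fingers":0,"dx":12.6,"dy":-11.6,"dz":1.2},{"fingers":0,"dx":12.6,"dy":-11.6,"dz":1.2},{"fingers":0,"dx":12.6,"dy":-11.6,"dz":1.2},{"fingers":0,"dx":12.6,"dy":-11.6,"dz":1.2}]' 20
```

```text
validation failed for argument at $[0]...
```

```bash
python3 -m inch '[{"fingers":0,"dx":0,"dy":0,"dz":1.2,"ax":0,"ay":0,"az":0}]' 20; python3 -c "
from rig import env;print(env.get_obs()['time'])"; python3 -m inch --help
```

```text
time: 1.0
ee_pos: [0.1635, 0.5477, 0.2308]
tcp_rot: [-1.569, 0.231, -0.226]
contact_force: [0.3, 0.1, -0.3]
finger_gap: 0.948
1.0invalid input: not JSON, or not a number
```

```bash
python3 -m inch '[{"fingers":0,"dx":6,"dy":-5.5,"dz":0,"ax":0,"ay":0,"az":0},{"fingers":0,"dx":12.6,"dy":-11.6,"dz":0,"ax":0,"ay":0,"az":0},{"fingers":0,"dx":12.6,"dy":-11.6,"dz":0,"ax":0,"ay":0,"az":0},{"fingers":0,"dx":12.6,"dy":-11.6,"dz":0,"ax":0,"ay":0,"az":0},{"fingers":0,"dx":12.6,"dy":-11.6,"dz":0,"ax":0,"ay":0,"az":0},{"fingers":0,"dx":12.6,"dy":-11.6,"dz":0,"ax":0,"ay":0,"az":0},{"fingers":0,"dx":12.6,"dy":-11.6,"dz":0,"ax":0,"ay":0,"az":0},{"fingers":0,"dx":12.6,"dy":-11.6,"dz":0,"ax":0,"ay":0,"az":0},{"fingers":0,"dx":12.6,"dy":-11.6,"dz":0,"ax":0,"ay":0,"az":0},{"fingers":0,"dx":12.6,"dy":-11.6,"dz":0,"ax":0,"ay":0,"az":0},{"fingers":0,"dx":12.6,"dy":-11.6,"dz":0,"ax":0,"ay":0,"az":0}]'
```

```text
time: 2.1
ee_pos: [0.4799, 0.2606, 0.2353]
tcp_rot: [-1.558, 0.23, -0.229]
contact_force: [-0.1, 0.3, 0.3]
finger_gap: 0.018
```

```bash
python3 -m inch '[{"fingers":0,"dx":0,"dy":0,"dz":-1.5,"ax":0,"ay":0,"az":0},{"fingers":0,"dx":0,"dy":0,"dz":-3,"ax":0,"ay":0,"az":0},{"fingers":0,"dx":0,"dy":0,"dz":-3.6,"ax":0,"ay":0,"az":0},{"fingers":0,"dx":0,"dy":0,"dz":-3.6,"ax":0,"ay":0,"az":0}]'
python3 - <<'E'
from h import *
s=env.camera('side');t=env.camera('top')
for n,i in(('s1',s),('t1',t)): cv2.imwrite(f'pics/{n}.png',i[:,:,::-1])
a=cv2.resize(s[110:200,190:290],(500,450),interpolation=2)
b=cv2.resize(t[160:240,165:218],(298,450),interpolation=2)
cv2.imwrite('pics/c1.png',np.hstack([a,b])[:,:,::-1])
E
```

```text
time: 2.5
ee_pos: [0.476, 0.2613, 0.1423]
tcp_rot: [-1.562, 0.232, -0.221]
contact_force: [1.4, 0.4, -0.2]
finger_gap: 0.004
```

View pics/c1.png

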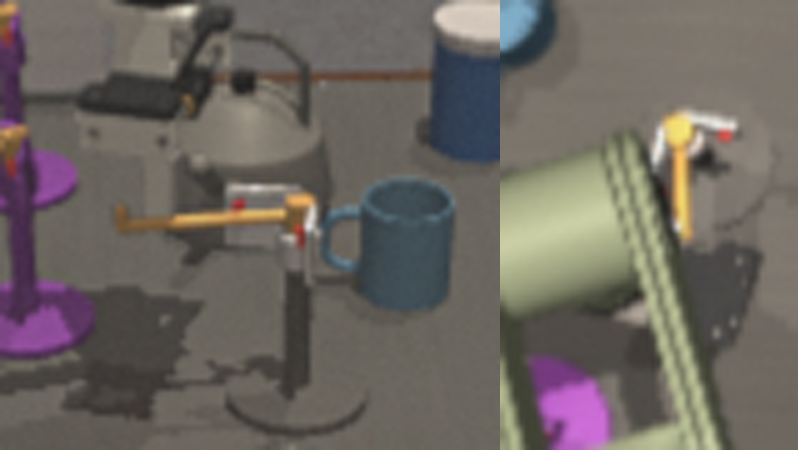

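The closed fingers are behind the bar on its +y side (side px ~(222,150)), and nothing touches. Next I'll compute the arc.

```bash
cat >> h.py <<'E'
def sup(phi,jaw,a=12.5,b=8):
    return a*abs(np.cos(np.radians(phi-jaw)))+b*abs(np.sin(np.radians(phi-jaw)))
def arc(piv,thetas,sgn,r,cur,jaw,extra=0):
    for th in thetas:
        phi=th+90*sgn;o=(sup(phi,jaw)+5+extra)/1000
        u=np.array([np.cos(np.radians(th)),np.sin(np.radians(th))]);w=np.array([np.cos(np.radians(phi)),np.sin(np.radians(phi))])
        p=np.array(piv)+r*u-o*w
        print(round(th,1),p.round(4),((p-np.array(cur))/.025).round(2))
E
python3 - <<'E'
from h import *
arc((.576,.237),[184.5,187,190,193,196,199,202,205,208,211,214,217,220,223,226,229,232,235,238,241,244,247,250,253,256,259,262],1,.095,env.get_obs()['ee_pos'][:2],253.4)
o=env.get_obs();print(o['ee_pos'],o['contact_force'])
E
```

```text
184.5 [0.4798 0.249 ] [ 0.02 -0.52]
187 [0.4793 0.2449] [ 0.   -0.68]
190 [0.479 0.24 ] [-0.01 -0.88]
193 [0.479  0.2349] [-0.01 -1.08]
196 [0.4792 0.2299] [-0.   -1.29]
199 [0.4797 0.2248] [ 0.02 -1.49]
202 [0.4805 0.2197] [ 0.05 -1.69]
205 [0.4816 0.2147] [ 0.09 -1.89]
208 [0.483  0.2096] [ 0.15 -2.1 ]
211 [0.4846 0.2046] [ 0.21 -2.3 ]
214 [0.4866 0.1997] [ 0.29 -2.49]
217 [0.4888 0.1949] [ 0.38 -2.69]
220 [0.4913 0.1902] [ 0.48 -2.88]
223 [0.4941 0.1855] [ 0.59 -3.06]
226 [0.4972 0.1811] [ 0.71 -3.24]
229 [0.5005 0.1768] [ 0.85 -3.41]
232 [0.5041 0.1726] [ 0.99 -3.58]
235 [0.508  0.1687] [ 1.15 -3.73]
238 [0.5121 0.1649] [ 1.31 -3.88]
241 [0.5164 0.1614] [ 1.48 -4.02]
244 [0.5209 0.1582] [ 1.67 -4.15]
247 [0.5257 0.1552] [ 1.86 -4.27]
250 [0.5306 0.1524] [ 2.05 -4.38]
253 [0.5357 0.15  ] [ 2.26 -4.48]
256 [0.5399 0.1481] [ 2.42 -4.56]
259 [0.544  0.1465] [ 2.59 -4.62]
262 [0.5481 0.145 ] [ 2.75 -4.68]
[0.47929353 0.26202958 0.14598813] [ 0.48766359 -1.24715093 -0.56808305]
```

```bash
python3 -m inch '[{"fingers":0,"dx":0,"dy":-0.15,"dz":0,"ax":0,"ay":0,"az":0},{"fingers":0,"dx":0,"dy":-0.3,"dz":0,"ax":0,"ay":0,"az":0},{"fingers":0,"dx":0,"dy":-0.4,"dz":0,"ax":0,"ay":0,"az":0},{"fingers":0,"dx":0,"dy":-0.5,"dz":0,"ax":0,"ay":0,"az":0},{"fingers":0,"dx":0,"dy":-0.6,"dz":0,"ax":0,"ay":0,"az":0},{"fingers":0,"dx":0,"dy":-0.7,"dz":0,"ax":0,"ay":0,"az":0},{"fingers":0,"dx":0,"dy":-0.8,"dz":0,"ax":0,"ay":0,"az":0},{"fingers":0,"dx":0,"dy":-0.9,"dz":0,"ax":0,"ay":0,"az":0}]'
```

```text
time: 3.4
ee_pos: [0.4814, 0.2399, 0.1467]
tcp_rot: [-1.554, 0.226, -0.231]
contact_force: [2.3, 5.5, 0.1]
finger_gap: 0.005
```

```bash
python3 -m inch '[{"fingers":0,"dx":0,"dy":-0.15,"dz":0,"ax":0,"ay":0,"az":0},{"fingers":0,"dx":0,"dy":-0.3,"dz":0,"ax":0,"ay":0,"az":0},{"fingers":0,"dx":0.02,"dy":-0.45,"dz":0,"ax":0,"ay":0,"az":0},{"fingers":0,"dx":0.04,"dy":-0.6,"dz":0,"ax":0,"ay":0,"az":0},{"fingers":0,"dx":0.05,"dy":-0.75,"dz":0,"ax":0,"ay":0,"az":0},{"fingers":0,"dx":0.1,"dy":-0.95,"dz":0,"ax":0,"ay":0,"az":0}]'
```

```text
time: 4.0
ee_pos: [0.4837, 0.2164, 0.1466]
tcp_rot: [-1.554, 0.226, -0.23]
contact_force: [0.5, 6.3, 0.7]
finger_gap: 0.005
```

```bash
python3 -m inch '[{"fingers":0,"dx":0.06,"dy":-0.2,"dz":0,"ax":0,"ay":0,"az":0},{"fingers":0,"dx":0.12,"dy":-0.41,"dz":0,"ax":0,"ay":0,"az":0},{"fingers":0,"dx":0.2,"dy":-0.6,"dz":0,"ax":0,"ay":0,"az":0},{"fingers":0,"dx":0.29,"dy":-0.8,"dz":0,"ax":0,"ay":0,"az":0},{"fingers":0,"dx":0.39,"dy":-0.99,"dz":0,"ax":0,"ay":0,"az":0},{"fingers":0,"dx":0.5,"dy":-1.17,"dz":0,"ax":0,"ay":0,"az":0},{"fingers":0,"dx":0.62,"dy":-1.35,"dz":0,"ax":0,"ay":0,"az":0},{"fingers":0,"dx":0.76,"dy":-1.52,"dz":0,"ax":0,"ay":0,"az":0},{"fingers":0,"dx":0.9,"dy":-1.69,"dz":0,"ax":0,"ay":0,"az":0},{"fingers":0,"dx":1.06,"dy":-1.84,"dz":0,"ax":0,"ay":0,"az":0}]'
```

```text
time: 5.0
ee_pos: [0.5082, 0.1699, 0.1456]
tcp_rot: [-1.556, 0.23, -0.227]
contact_force: [-2.3, 4.5, 0.4]
finger_gap: 0.01
```

```bash
python3 -m inch '[{"fingers":0,"dx":0.16,"dy":-0.15,"dz":0,"ax":0,"ay":0,"az":0},{"fingers":0,"dx":0.33,"dy":-0.29,"dz":0,"ax":0,"ay":0,"az":0},{"fingers":0,"dx":0.52,"dy":-0.42,"dz":0,"ax":0,"ay":0,"az":0},{"fingers":0,"dx":0.61,"dy":-0.48,"dz":0,"ax":0,"ay":0,"az":0},{"fingers":0,"dx":0.71,"dy":-0.54,"dz":0,"ax":0,"ay":0,"az":0},{"fingers":0,"dx":0.71,"dy":-0.54,"dz":0,"ax":0,"ay":0,"az":0}]'
python3 - <<'E'
from h import *
t=env.camera('top');s=env.camera('side')
a=cv2.resize(s[110:200,190:290],(500,450),interpolation=2)
b=cv2.resize(t[160:240,175:228],(298,450),interpolation=2)
cv2.imwrite('pics/c2.png',np.hstack([a,b])[:,:,::-1])
print(env.get_obs()['contact_force'],env.get_obs()['ee_pos'])
E
```

```text
time: 5.6
ee_pos: [0.5257, 0.1557, 0.1452]
tcp_rot: [-1.558, 0.23, -0.226]
contact_force: [-2.3, 3.8, 0.7]
finger_gap: 0.005
[-2.86710573  4.71043996  0.20557611] [0.52575604 0.15569869 0.1452151 ]
```

View pics/c2.png

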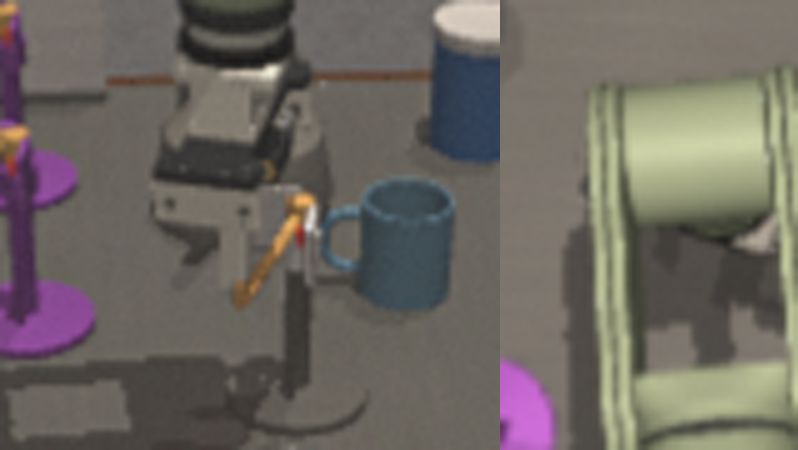

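Run:
```python
from h import *
# tip lip top(approx z .175) & hub top
T=atz('side',[(190+238/5,110+290/5)],.175);H=atz('side',[(190+302/5,110+200/5)],.173)
print(T,H);d=T-H;print(np.degrees(np.arctan2(d[0,1],d[0,0]))%360,np.linalg.norm(d))
```

```text
[[0.52477097 0.10505435 0.175     ]] [[0.57779429 0.23111785 0.173     ]]
247.18798672115645 0.13677528324328098
```

```bash
python3 -m inch '[{"fingers":0,"dx":0.1,"dy":-0.05,"dz":0,"ax":0,"ay":0,"az":0},{"fingers":0,"dx":0.19,"dy":-0.1,"dz":0,"ax":0,"ay":0,"az":0},{"fingers":0,"dx":0.29,"dy":-0.14,"dz":0,"ax":0,"ay":0,"az":0},{"fingers":0,"dx":0.38,"dy":-0.18,"dz":0,"ax":0,"ay":0,"az":0},{"fingers":0,"dx":0.38,"dy":-0.18,"dz":0,"ax":0,"ay":0,"az":0}]'
```

```text
time: 6.2
ee_pos: [0.5353, 0.151, 0.1451]
tcp_rot: [-1.558, 0.23, -0.227]
contact_force: [-2.6, 2.7, -0.1]
finger_gap: 0.008
```

```bash
python3 -m inch '[{"fingers":0,"dx":0.06,"dy":-0.02,"dz":0,"ax":0,"ay":0,"az":0},{"fingers":0,"dx":0.11,"dy":-0.04,"dz":0,"ax":0,"ay":0,"az":0},{"fingers":0,"dx":0.11,"dy":-0.04,"dz":0,"ax":0,"ay":0,"az":0}]'
```

```text
time: 6.5
ee_pos: [0.5375, 0.1501, 0.1451]
tcp_rot: [-1.558, 0.23, -0.226]
contact_force: [-3.1, 4.8, 0.7]
finger_gap: 0.007
```

```bash
python3 -m inch '[{"fingers":0,"dx":0.04,"dy":-0.01,"dz":0,"ax":0,"ay":0,"az":0},{"fingers":0,"dx":0.08,"dy":-0.03,"dz":0,"ax":0,"ay":0,"az":0},{"fingers":0,"dx":0.08,"dy":-0.03,"dz":0,"ax":0,"ay":0,"az":0}]'
```

```text
time: 6.8
ee_pos: [0.5392, 0.1496, 0.1451]
tcp_rot: [-1.558, 0.231, -0.225]
contact_force: [-4.4, 5.1, 1.5]
finger_gap: 0.007
```

```bash
python3 -m inch '[{"fingers":0,"dx":0.04,"dy":-0.01,"dz":0,"ax":0,"ay":0,"az":0},{"fingers":0,"dx":0.08,"dy":-0.02,"dz":0,"ax":0,"ay":0,"az":0},{"fingers":0,"dx":0.08,"dy":-0.02,"dz":0,"ax":0,"ay":0,"az":0}]'
```

```text
time: 7.1
ee_pos: [0.541, 0.149, 0.1451]
tcp_rot: [-1.558, 0.231, -0.225]
contact_force: [-4.2, 4.9, 1.4]
finger_gap: 0.004
```

```bash
python3 -m inch '[{"fingers":0,"dx":0.04,"dy":-0.01,"dz":0,"ax":0,"ay":0,"az":0},{"fingers":0,"dx":0.08,"dy":-0.02,"dz":0,"ax":0,"ay":0,"az":0},{"fingers":0,"dx":0.08,"dy":-0.02,"dz":0,"ax":0,"ay":0,"az":0}]'
```

```text
time: 7.4
ee_pos: [0.5428, 0.1485, 0.145]
tcp_rot: [-1.559, 0.231, -0.224]
contact_force: [-5.0, 4.8, 2.5]
finger_gap: 0.009
```

```bash
python3 -m inch '[{"fingers":0,"dx":0.04,"dy":-0.01,"dz":0,"ax":0,"ay":0,"az":0},{"fingers":0,"dx":0.08,"dy":-0.02,"dz":0,"ax":0,"ay":0,"az":0},{"fingers":0,"dx":0.08,"dy":-0.02,"dz":0,"ax":0,"ay":0,"az":0}]'
```

```text
time: 7.7
ee_pos: [0.5446, 0.1481, 0.145]
tcp_rot: [-1.559, 0.232, -0.224]
contact_force: [-6.0, 4.4, 2.0]
finger_gap: 0.004
```

```bash
python3 -m inch '[{"fingers":0,"dx":0.04,"dy":-0.01,"dz":0,"ax":0,"ay":0,"az":0},{"fingers":0,"dx":0.04,"dy":-0.01,"dz":0,"ax":0,"ay":0,"az":0}]'
```

```text
time: 7.9
ee_pos: [0.5455, 0.1478, 0.145]
tcp_rot: [-1.559, 0.232, -0.224]
contact_force: [-7.0, 4.7, 3.0]
finger_gap: 0.002
```

```bash
python3 -m inch '[{"fingers":0,"dx":0.04,"dy":-0.01,"dz":0,"ax":0,"ay":0,"az":0},{"fingers":0,"dx":0.04,"dy":-0.01,"dz":0,"ax":0,"ay":0,"az":0}]'
```

```text
time: 8.1
ee_pos: [0.5463, 0.1476, 0.145]
tcp_rot: [-1.559, 0.232, -0.223]
contact_force: [-6.8, 5.0, 3.0]
finger_gap: 0.007
```

```bash
python3 -m inch '[{"fingers":0,"dx":0.04,"dy":-0.01,"dz":0,"ax":0,"ay":0,"az":0},{"fingers":0,"dx":0.04,"dy":-0.01,"dz":0,"ax":0,"ay":0,"az":0}]'
python3 - <<'E'
from h import *
s=env.camera('side')
T=s[110:200,190:290]
cv2.imwrite('pics/c3.png',cv2.resize(T,(500,450),interpolation=2)[:,:,::-1])
E
```

```text
time: 8.3
ee_pos: [0.547, 0.1475, 0.145]
tcp_rot: [-1.559, 0.233, -0.223]
contact_force: [-6.8, 3.3, 3.2]
finger_gap: 0.006
```

View pics/c3.png

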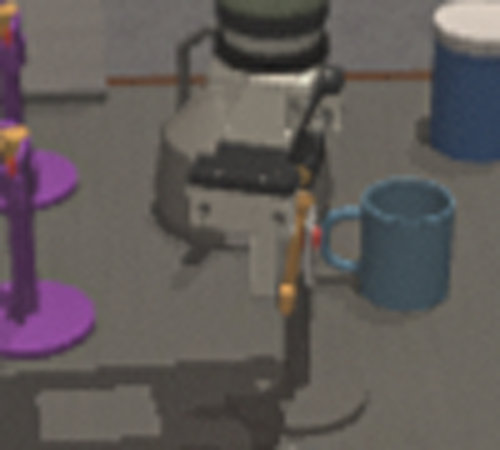

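Side view: the bar (px ~(248,160)) is right at the tab, and the red catch shows through behind it at (253,157). I'll keep feeling for the solid stop.

```bash
python3 -m inch '[{"fingers":0,"dx":0.04,"dy":-0.01,"dz":0,"ax":0,"ay":0,"az":0},{"fingers":0,"dx":0.04,"dy":-0.01,"dz":0,"ax":0,"ay":0,"az":0}]'
```

```text
time: 8.55
ee_pos: [0.5475, 0.1474, 0.1449]
tcp_rot: [-1.559, 0.233, -0.222]
contact_force: [-7.7, 5.4, 4.1]
finger_gap: 0.007
```

```bash
python3 -m inch '[{"fingers":0,"dx":0.04,"dy":-0.01,"dz":0,"ax":0,"ay":0,"az":0},{"fingers":0,"dx":0.04,"dy":-0.01,"dz":0,"ax":0,"ay":0,"az":0}]'
```

```text
time: 8.75
ee_pos: [0.548, 0.1472, 0.1449]
tcp_rot: [-1.559, 0.234, -0.221]
contact_force: [-9.7, 5.3, 5.4]
finger_gap: 0.006
```

```bash
python3 -m inch '[{"fingers":0,"dx":0.03,"dy":0,"dz":0,"ax":0,"ay":0,"az":0},{"fingers":0,"dx":0.03,"dy":0,"dz":0,"ax":0,"ay":0,"az":0},{"fingers":0,"dx":0.03,"dy":0,"dz":0,"ax":0,"ay":0,"az":0}]'
```

```text
time: 9.05
ee_pos: [0.5484, 0.1472, 0.1449]
tcp_rot: [-1.559, 0.235, -0.22]
contact_force: [-11.1, 3.9, 5.9]
finger_gap: 0.008
```

Force is about 11 N normal, well past the 6.7 N the catch can account for, so this is the stop. Backing off.

```bash
python3 -m inch '[{"fingers":0,"dx":-0.1,"dy":0,"dz":0,"ax":0,"ay":0,"az":0},{"fingers":0,"dx":-0.4,"dy":0.05,"dz":0,"ax":0,"ay":0,"az":0},{"fingers":0,"dx":-1,"dy":0.1,"dz":0,"ax":0,"ay":0,"az":0},{"fingers":0,"dx":-1,"dy":0.1,"dz":1.5,"ax":0,"ay":0,"az":0},{"fingers":20,"dx":-1,"dy":0.1,"dz":3,"ax":0,"ay":0,"az":0},{"fingers":45,"dx":-2.5,"dy":-1,"dz":5,"ax":0,"ay":0,"az":0},{"fingers":45,"dx":-2.5,"dy":-3,"dz":5,"ax":0,"ay":0,"az":2},{"fingers":45,"dx":-2.5,"dy":-4,"dz":5,"ax":0,"ay":0,"az":2},{"fingers":45,"dx":-2.5,"dy":-4,"dz":5,"ax":0,"ay":0,"az":2}]'
python3 - <<'E'
from h import *
s=env.camera('side')
for th in('stand_b_pivot','hook_b_mid','stand_a_pivot','hook_a_mid','holder_grip','holder_slot'):
    for d in env.landmark_of('side',th)[:4]: print('side',th,d['confidence'],d['point'])
t=env.camera('top')
for th in('stand_b_pivot','hook_b_mid','stand_a_pivot','hook_a_mid','holder_grip','holder_slot'):
    for d in env.landmark_of('top',th)[:4]: print('top',th,d['confidence'],d['point'])
a=cv2.resize(s[110:200,200:300],(500,450),interpolation=2)
b=cv2.resize(t[160:240,175:228],(298,450),interpolation=2)
cv2.imwrite('pics/c4.png',np.hstack([a,b])[:,:,::-1])
b=cv2.resize(t[150:230,265:345],(560,560),interpolation=2)
cv2.imwrite('pics/c5.png',b[:,:,::-1])
E
```

```text
time: 9.95
ee_pos: [0.4907, 0.0413, 0.2721]
tcp_rot: [-1.574, 0.065, -0.071]
contact_force: [-0.2, 0.0, 0.1]
finger_gap: 0.392
side stand_b_pivot 0.93 [0.3534, 0.5976, 0.1589]
side stand_b_pivot 0.86 [0.5778, 0.2394, 0.161]
side stand_b_pivot 0.69 [0.3175, -0.2127, 0.1587]
side stand_b_pivot 0.62 [0.3701, 0.3559, 0.1606]
side hook_b_mid 0.68 [0.2926, 0.3638, 0.1563]
side hook_b_mid 0.62 [0.2537, -0.1721, 0.1598]
side hook_b_mid 0.61 [0.5676, 0.1634, 0.1594]
side hook_b_mid 0.38 [0.2708, 0.5982, 0.1606]
side stand_a_pivot 0.97 [0.557, -0.0856, 0.1595]
side hook_a_mid 0.41 [0.5459, -0.1584, 0.1551]
side holder_grip 0.78 [0.547, -0.1578, 0.1834]
side holder_slot 0.8 [0.5467, -0.1531, 0.1659]
side holder_slot 0.6 [0.5674, 0.1645, 0.1582]
top stand_b_pivot 0.97 [0.3189, -0.2103, 0.1599]
top stand_b_pivot 0.77 [0.5752, 0.234, 0.1599]
top stand_b_pivot 0.64 [0.3453, 0.5926, 0.1571]
top stand_b_pivot 0.63 [0.3653, 0.352, 0.1577]
top hook_b_mid 0.7 [0.2692, 0.5961, 0.155]
top hook_b_mid 0.68 [0.2944, 0.3699, 0.1611]
top hook_b_mid 0.66 [0.2551, -0.1725, 0.1581]
top hook_b_mid 0.54 [0.5664, 0.1629, 0.1618]
top stand_a_pivot 0.85 [0.5514, -0.0864, 0.1594]
top hook_a_mid 0.6 [0.5496, -0.1613, 0.1643]
top holder_grip 0.75 [0.548, -0.1592, 0.1851]
top holder_slot 0.65 [0.5457, -0.1618, 0.1638]
```

View pics/c4.png

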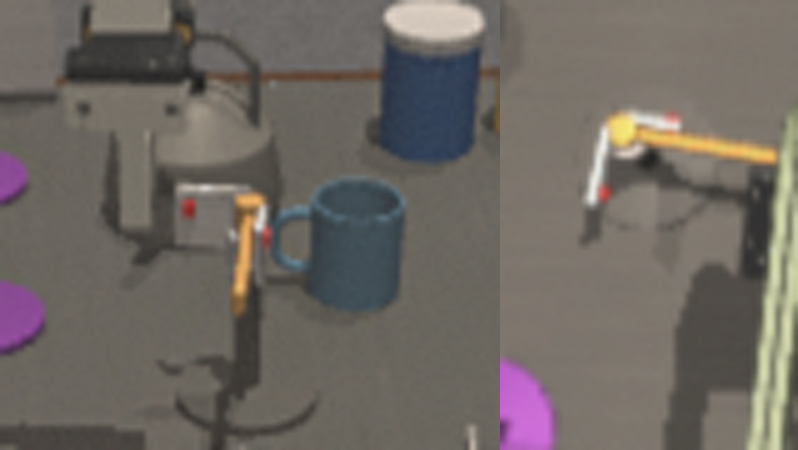

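View pics/c5.png

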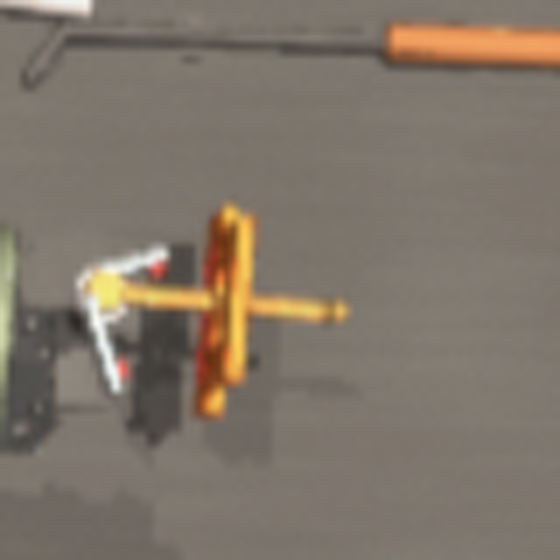

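Run:
```python
from h import *
X=atz('top',[(265+245/7,150+213/7),(265+237/7,150+382/7)],.2045);print(X,X.mean(0));d=X[1]-X[0];print(np.degrees(np.arctan2(d[1],d[0]))%360)
A=atz('top',[(265+104/7,150+290/7),(265+340/7,150+311/7)],.174);d=A[1]-A[0];print(A,np.degrees(np.arctan2(d[1],d[0]))%360)
B=atz('top',[(175+122/5.62,160+130/5.62),(175+275/5.62,160+156/5.62)],.168);d=B[1]-B[0];print(B,np.degrees(np.arctan2(d[1],d[0]))%360)
# side check of the strip top corners in side view
s=env.camera('side');cv2.imwrite('pics/c6.png',cv2.resize(s[190:270,205:295],(675,600),interpolation=2)[:,:,::-1])
o=env.get_obs();print(o['ee_pos'],cv2.Rodrigues(o['tcp_rot'])[0].round(3))
```

```text
[[ 0.58992245 -0.15811638  0.2045    ]
 [ 0.49736902 -0.15476412  0.2045    ]] [ 0.54364573 -0.15644025  0.2045    ]
177.9256636474715
[[ 0.54891883 -0.08421329  0.174     ]
 [ 0.54058062 -0.2157843   0.174     ]] 266.37377408150945
[[0.57363497 0.24020257 0.168     ]
 [0.55825868 0.13339536 0.168     ]] 261.80781311970554
[0.49012843 0.04624824 0.2703827 ] [[ 0.997 -0.     0.081]
 [-0.081 -0.     0.997]
 [-0.    -1.    -0.   ]]
```

View pics/c6.png

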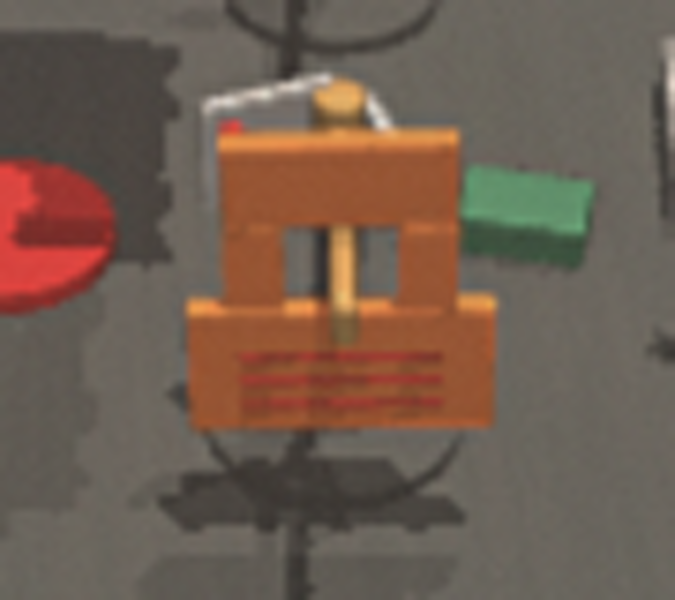

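```bash
python3 -m inch '[{"fingers":50,"dx":1,"dy":-2,"dz":0,"ax":0,"ay":0,"az":0.4},{"fingers":50,"dx":2.24,"dy":-4,"dz":0,"ax":0,"ay":0,"az":0.4},{"fingers":50,"dx":2.24,"dy":-6,"dz":0,"ax":0,"ay":0,"az":0.4},{"fingers":50,"dx":2.24,"dy":-8.13,"dz":0,"ax":0,"ay":0,"az":0.4},{"fingers":50,"dx":2.24,"dy":-8.13,"dz":0,"ax":0,"ay":0,"az":0.4},{"fingers":50,"dx":2.24,"dy":-8.13,"dz":0,"ax":0,"ay":0,"az":0.4}]'
python3 - <<'E'
from h import *
s=env.camera('side');t=env.camera('top')
o=env.get_obs();print(o['ee_pos'],o['finger_gap'])
cv2.imwrite('pics/c7.png',cv2.resize(s[150:270,195:305],(550,600),interpolation=2)[:,:,::-1])
E
```

```text
time: 11.3
ee_pos: [0.5459, -0.1592, 0.27]
tcp_rot: [-1.57, 0.035, -0.034]
contact_force: [0.2, 1.4, -0.5]
finger_gap: 0.534
[ 0.54598081 -0.15618698  0.27028601] 0.5329152719664482
```

View pics/c7.png

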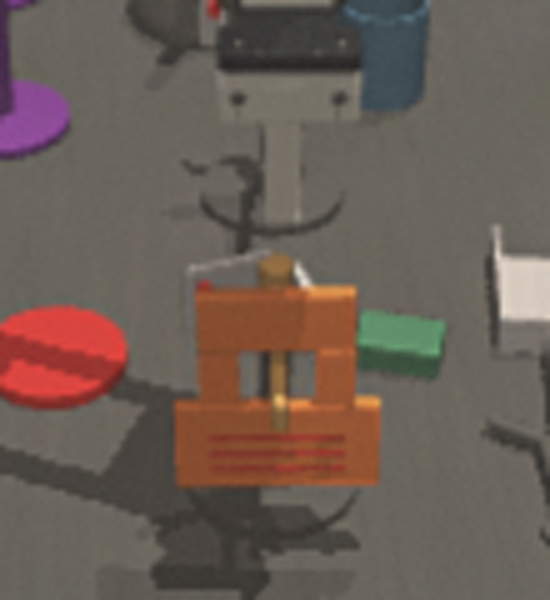

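```bash
python3 -m inch '[{"fingers":50,"dx":0,"dy":0,"dz":-1.2,"ax":0,"ay":0,"az":0},{"fingers":50,"dx":0,"dy":0,"dz":-2.4,"ax":0,"ay":0,"az":0},{"fingers":50,"dx":0,"dy":0,"dz":-3.3,"ax":0,"ay":0,"az":0},{"fingers":50,"dx":0,"dy":0,"dz":-3.85,"ax":0,"ay":0,"az":0},{"fingers":50,"dx":0,"dy":0,"dz":-3.85,"ax":0,"ay":0,"az":0},{"fingers":30,"dx":0,"dy":0,"dz":-3.85,"ax":0,"ay":0,"az":0},{"fingers":20,"dx":0,"dy":0,"dz":-3.85,"ax":0,"ay":0,"az":0},{"fingers":20,"dx":0,"dy":0,"dz":-3.85,"ax":0,"ay":0,"az":0}]' 15
python3 - <<'E'
from h import *
s=env.camera('side');t=env.camera('top')
o=env.get_obs();print(o['ee_pos'],o['finger_gap'],o['contact_force'])
a=cv2.resize(s[150:270,195:305],(412,450),interpolation=2)
b=cv2.resize(t[150:230,265:335],(394,450),interpolation=2)
cv2.imwrite('pics/c8.png',np.hstack([a,b])[:,:,::-1])
E
```

```text
time: 12.2
ee_pos: [0.5472, -0.1575, 0.1759]
tcp_rot: [-1.572, 0.029, -0.033]
contact_force: [-0.2, -0.3, 0.2]
finger_gap: 0.316
[ 0.54676585 -0.15746729  0.1753486 ] 0.23189413369707004 [-0.27339084  0.01663226  0.0499854 ]
```

View pics/c8.png

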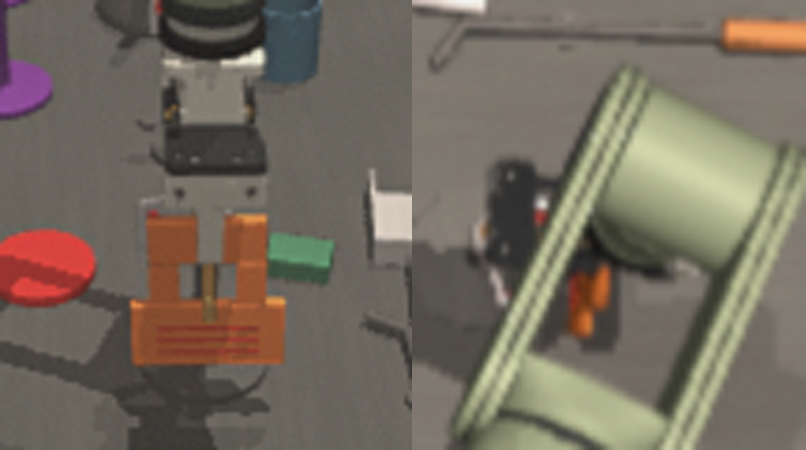

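The fingers straddle the strip with one finger in front (side px ~(251,213)) and the bar inside the slot. Closing now.

```bash
python3 -m inch '[{"fingers":14,"dx":0,"dy":0,"dz":0,"ax":0,"ay":0,"az":0},{"fingers":10,"dx":0,"dy":0,"dz":0,"ax":0,"ay":0,"az":0},{"fingers":0,"dx":0,"dy":0,"dz":0,"ax":0,"ay":0,"az":0},{"fingers":0,"dx":0,"dy":0,"dz":0,"ax":0,"ay":0,"az":0},{"fingers":0,"dx":0,"dy":0,"dz":0,"ax":0,"ay":0,"az":0}]' 15
```

```text
time: 12.8
ee_pos: [0.5462, -0.1572, 0.1744]
tcp_rot: [-1.571, 0.031, -0.031]
contact_force: [0.1, 0.2, 1.6]
finger_gap: 0.104
```

```bash
python3 -m inch '[{"fingers":0,"dx":0,"dy":0,"dz":0,"ax":0,"ay":0,"az":0},{"fingers":0,"dx":0,"dy":0,"dz":0.2,"ax":0,"ay":0,"az":0},{"fingers":0,"dx":0,"dy":0,"dz":0.4,"ax":0,"ay":0,"az":0},{"fingers":0,"dx":0,"dy":0,"dz":0.6,"ax":0,"ay":0,"az":0},{"fingers":0,"dx":0,"dy":0,"dz":0.8,"ax":0,"ay":0,"az":0},{"fingers":0,"dx":0,"dy":0,"dz":0.8,"ax":0,"ay":0,"az":0}]' 25
python3 - <<'E'
from h import *
s=env.camera('side')
o=env.get_obs();print(o['ee_pos'],o['finger_gap'],o['contact_force'])
for th in ('holder_slot','holder_grip'):
  for d in env.landmark_of('side',th)[:2]: print(th,d)
cv2.imwrite('pics/c9.png',cv2.resize(s[150:270,195:305],(550,600),interpolation=2)[:,:,::-1])
E
```

```text
time: 13.4
ee_pos: [0.5468, -0.1574, 0.1954]
tcp_rot: [-1.571, 0.029, -0.032]
contact_force: [-0.2, 0.6, -1.5]
finger_gap: 0.104
[ 0.54648212 -0.15730234  0.19483546] 0.10666908772572672 [-0.05546977  0.38074927 -1.6901028 ]
holder_slot {'point': [0.5489, -0.156, 0.1883], 'confidence': 0.75}
holder_grip {'point': [0.5452, -0.1566, 0.2033], 'confidence': 0.9}
```

View pics/c9.png

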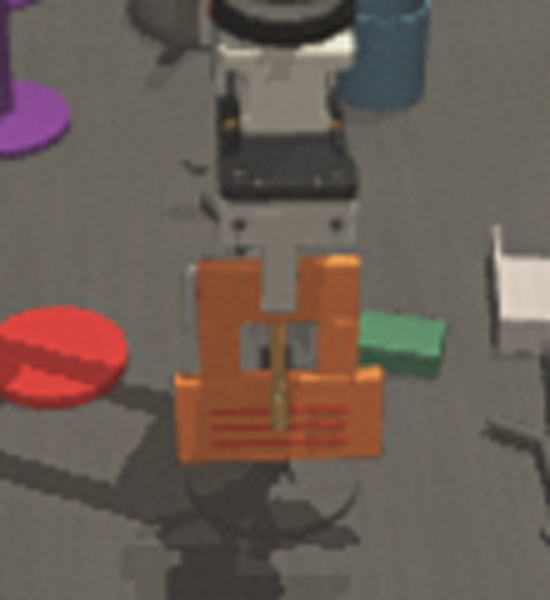

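```bash
python3 -m inch '[{"fingers":0,"dx":-0.03,"dy":-0.4,"dz":0,"ax":0,"ay":0,"az":0},{"fingers":0,"dx":-0.06,"dy":-0.9,"dz":0,"ax":0,"ay":0,"az":0},{"fingers":0,"dx":-0.1,"dy":-1.4,"dz":0,"ax":0,"ay":0,"az":0},{"fingers":0,"dx":-0.13,"dy":-1.9,"dz":0,"ax":0,"ay":0,"az":0},{"fingers":0,"dx":-0.17,"dy":-2.4,"dz":0,"ax":0,"ay":0,"az":0},{"fingers":0,"dx":-0.2,"dy":-2.9,"dz":0,"ax":0,"ay":0,"az":0},{"fingers":0,"dx":-0.23,"dy":-3.4,"dz":0,"ax":0,"ay":0,"az":0},{"fingers":0,"dx":-0.26,"dy":-3.8,"dz":0,"ax":0,"ay":0,"az":0},{"fingers":0,"dx":-0.26,"dy":-3.8,"dz":0,"ax":0,"ay":0,"az":0}]'
python3 - <<'E'
from h import *
s=env.camera('side')
o=env.get_obs();print(o['ee_pos'],o['finger_gap'],o['contact_force'])
cv2.imwrite('pics/c10.png',cv2.resize(s[150:290,195:325],(557,600),interpolation=2)[:,:,::-1])
E
```

```text
time: 14.45
ee_pos: [0.5395, -0.2537, 0.1942]
tcp_rot: [-1.571, 0.032, -0.032]
contact_force: [0.3, 1.0, -2.3]
finger_gap: 0.105
[ 0.53951542 -0.25276706  0.19411566] 0.10564641903566185 [-0.18922053  0.6371007  -2.01594341]
```

View pics/c10.png

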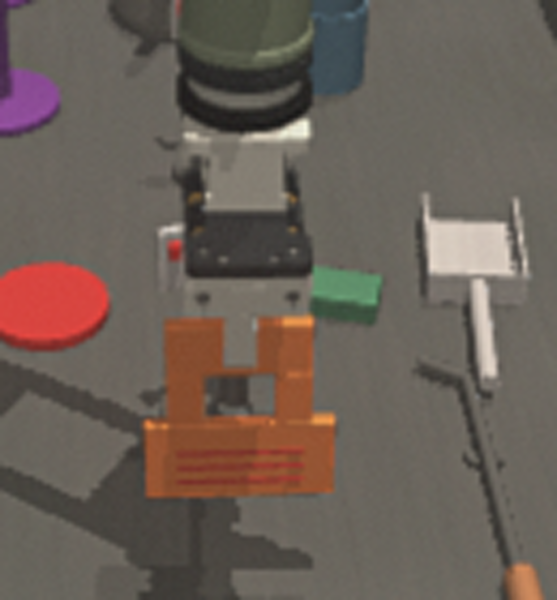

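```bash
python3 -m inch '[{"fingers":0,"dx":0,"dy":0,"dz":1,"ax":0,"ay":0,"az":0},{"fingers":0,"dx":0,"dy":0,"dz":2.2,"ax":0,"ay":0,"az":0},{"fingers":0,"dx":0,"dy":0,"dz":3.6,"ax":0,"ay":0,"az":0},{"fingers":0,"dx":0,"dy":0,"dz":5,"ax":0,"ay":0,"az":0},{"fingers":0,"dx":0,"dy":0.8,"dz":6,"ax":0,"ay":0,"az":0},{"fingers":0,"dx":0,"dy":2,"dz":6,"ax":0,"ay":0,"az":0},{"fingers":0,"dx":0.1,"dy":3.4,"dz":6,"ax":0,"ay":0,"az":0},{"fingers":0,"dx":0.2,"dy":4.8,"dz":6,"ax":0,"ay":0,"az":-0.3},{"fingers":0,"dx":0.3,"dy":6.2,"dz":6,"ax":0,"ay":0,"az":-0.5},{"fingers":0,"dx":0.4,"dy":7.6,"dz":6,"ax":0,"ay":0,"az":-0.7},{"fingers":0,"dx":0.5,"dy":9,"dz":6,"ax":0,"ay":0,"az":-1},{"fingers":0,"dx":0.5,"dy":10,"dz":6,"ax":0,"ay":0,"az":-1}]'
python3 -m inch '[{"fingers":0,"dx":0,"dy":1,"dz":0,"ax":0,"ay":0,"az":0},{"fingers":0,"dx":0,"dy":1.8,"dz":0,"ax":0,"ay":0,"az":0},{"fingers":0,"dx":0,"dy":2.3,"dz":0,"ax":0,"ay":0,"az":0},{"fingers":0,"dx":0,"dy":2.5,"dz":0,"ax":0,"ay":0,"az":0},{"fingers":0,"dx":0,"dy":2.5,"dz":0,"ax":0,"ay":0,"az":0}]'
```

```text
time: 15.7
ee_pos: [0.5518, 0.0009, 0.3443]
tcp_rot: [-1.567, 0.112, -0.112]
contact_force: [0.5, -1.0, -1.2]
finger_gap: 0.103
time: 16.2
ee_pos: [0.552, 0.0607, 0.3442]
tcp_rot: [-1.568, 0.113, -0.112]
contact_force: [0.1, 0.5, -1.8]
finger_gap: 0.104
```

```bash
python3 -m inch '[{"fingers":0,"dx":0,"dy":0,"dz":-1,"ax":0,"ay":0,"az":0},{"fingers":0,"dx":0,"dy":0,"dz":-2.2,"ax":0,"ay":0,"az":0},{"fingers":0,"dx":0,"dy":0,"dz":-3.5,"ax":0,"ay":0,"az":0},{"fingers":0,"dx":0,"dy":0,"dz":-4.7,"ax":0,"ay":0,"az":0},{"fingers":0,"dx":0,"dy":0,"dz":-5.6,"ax":0,"ay":0,"az":0},{"fingers":0,"dx":0,"dy":0,"dz":-6,"ax":0,"ay":0,"az":0},{"fingers":0,"dx":0,"dy":0,"dz":-6,"ax":0,"ay":0,"az":0}]'
python3 - <<'E'
from h import *
s=env.camera('side')
o=env.get_obs();print(o['ee_pos'],o['finger_gap'],o['contact_force'])
for th in ('holder_slot','holder_grip'):
  for d in env.landmark_of('side',th)[:2]: print(th,d)
t=env.camera('top')
a=cv2.resize(s[110:230,195:305],(412,450),interpolation=2)
b=cv2.resize(t[150:230,185:255],(394,450),interpolation=2)
cv2.imwrite('pics/c11.png',np.hstack([a,b])[:,:,::-1])
E
```

```text
time: 16.9
ee_pos: [0.551, 0.0595, 0.1926]
tcp_rot: [-1.568, 0.117, -0.111]
contact_force: [0.1, 0.6, -1.3]
finger_gap: 0.103
[0.55225916 0.05970223 0.19429657] 0.10431716793600289 [-0.44891481  0.57124787 -1.63408798]
holder_slot {'point': [0.5535, 0.0569, 0.1817], 'confidence': 0.74}
holder_grip {'point': [0.5501, 0.0611, 0.2034], 'confidence': 0.75}
```

View pics/c11.png

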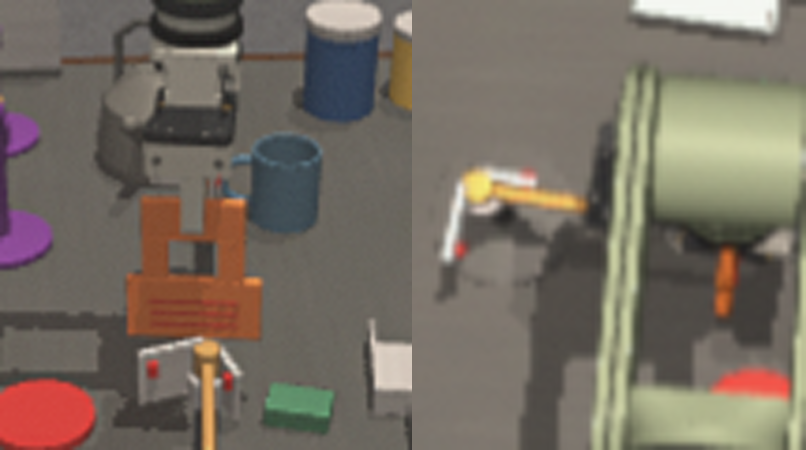

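```bash
python3 -m inch '[{"fingers":0,"dx":0.03,"dy":0.2,"dz":0.1,"ax":0,"ay":0,"az":0},{"fingers":0,"dx":0.08,"dy":0.6,"dz":0.1,"ax":0,"ay":0,"az":0},{"fingers":0,"dx":0.14,"dy":1,"dz":0.1,"ax":0,"ay":0,"az":0},{"fingers":0,"dx":0.2,"dy":1.4,"dz":0.1,"ax":0,"ay":0,"az":0},{"fingers":0,"dx":0.26,"dy":1.8,"dz":0.1,"ax":0,"ay":0,"az":0},{"fingers":0,"dx":0.32,"dy":2.2,"dz":0.1,"ax":0,"ay":0,"az":0},{"fingers":0,"dx":0.32,"dy":2.2,"dz":0.1,"ax":0,"ay":0,"az":0}]'
python3 - <<'E'
from h import *
s=env.camera('side')
o=env.get_obs();print(o['ee_pos'],o['finger_gap'],o['contact_force'])
cv2.imwrite('pics/c12.png',cv2.resize(s[110:230,195:305],(550,600),interpolation=2)[:,:,::-1])
E
```

```text
time: 17.8
ee_pos: [0.5601, 0.117, 0.1965]
tcp_rot: [-1.567, 0.112, -0.112]
contact_force: [0.5, 0.1, -1.1]
finger_gap: 0.104
[0.56005754 0.11615905 0.19653347] 0.10323642254078075 [-0.05480876 -0.59315436 -0.80342356]
```

View pics/c12.png

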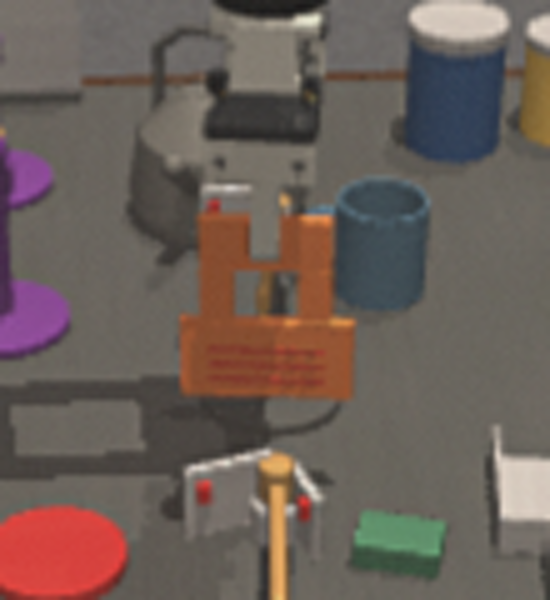

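The bar shows inside the slot (px ~(247,168)) and there's no contact force. Continuing inward.

```bash
python3 -m inch '[{"fingers":0,"dx":0.05,"dy":0.4,"dz":0,"ax":0,"ay":0,"az":0},{"fingers":0,"dx":0.1,"dy":0.8,"dz":0,"ax":0,"ay":0,"az":0},{"fingers":0,"dx":0.16,"dy":1.2,"dz":0,"ax":0,"ay":0,"az":0},{"fingers":0,"dx":0.2,"dy":1.6,"dz":0,"ax":0,"ay":0,"az":0},{"fingers":0,"dx":0.25,"dy":1.9,"dz":0,"ax":0,"ay":0,"az":0},{"fingers":0,"dx":0.25,"dy":1.9,"dz":0,"ax":0,"ay":0,"az":0}]'
python3 - <<'E'
from h import *
s=env.camera('side')
o=env.get_obs();print(o['ee_pos'],o['finger_gap'],o['contact_force'])
for th in ('holder_slot','holder_grip'):
  for d in env.landmark_of('side',th)[:2]: print(th,d)
cv2.imwrite('pics/c13.png',cv2.resize(s[110:230,195:305],(550,600),interpolation=2)[:,:,::-1])
E
```

```text
time: 18.45
ee_pos: [0.5664, 0.1641, 0.1967]
tcp_rot: [-1.568, 0.112, -0.112]
contact_force: [1.6, 0.6, -1.4]
finger_gap: 0.106
[0.56634975 0.16340471 0.19661018] 0.10976860513064046 [ 0.73458556  0.10432692 -1.03297832]
holder_slot {'point': [0.565, 0.1643, 0.1834], 'confidence': 0.79}
holder_grip {'point': [0.5658, 0.1635, 0.209], 'confidence': 0.66}
holder_grip {'point': [0.548, -0.1579, 0.155], 'confidence': 0.41}
```

View pics/c13.png

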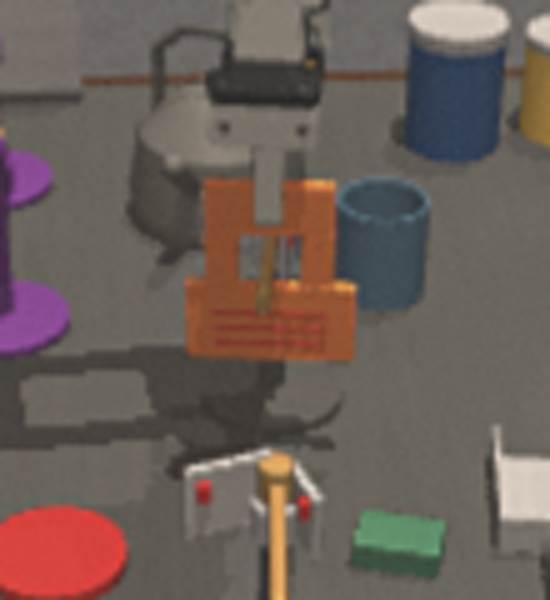

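Bar runs through the slot and its tip is in front of the board (px ~(248,170)). Lowering.

```bash
python3 -m inch '[{"fingers":0,"dx":0,"dy":0,"dz":-0.2,"ax":0,"ay":0,"az":0},{"fingers":0,"dx":0,"dy":0,"dz":-0.4,"ax":0,"ay":0,"az":0},{"fingers":0,"dx":0,"dy":0,"dz":-0.6,"ax":0,"ay":0,"az":0},{"fingers":0,"dx":0,"dy":0,"dz":-0.76,"ax":0,"ay":0,"az":0},{"fingers":0,"dx":0,"dy":0,"dz":-0.84,"ax":0,"ay":0,"az":0},{"fingers":0,"dx":0,"dy":0,"dz":-0.84,"ax":0,"ay":0,"az":0}]'
```

```text
time: 19.2
ee_pos: [0.566, 0.1627, 0.1751]
tcp_rot: [-1.568, 0.114, -0.113]
contact_force: [0.6, -0.5, -1.9]
finger_gap: 0.104
```

```bash
python3 -m inch '[{"fingers":0,"dx":0,"dy":0,"dz":-0.04,"ax":0,"ay":0,"az":0},{"fingers":0,"dx":0,"dy":0,"dz":-0.04,"ax":0,"ay":0,"az":0},{"fingers":0,"dx":0,"dy":0,"dz":-0.04,"ax":0,"ay":0,"az":0}]'
```

```text
time: 19.5
ee_pos: [0.5665, 0.1629, 0.1749]
tcp_rot: [-1.568, 0.113, -0.114]
contact_force: [-0.7, -0.2, -0.8]
finger_gap: 0.099
```

```bash
python3 -m inch '[{"fingers":0,"dx":0,"dy":0,"dz":-0.04,"ax":0,"ay":0,"az":0},{"fingers":0,"dx":0,"dy":0,"dz":-0.04,"ax":0,"ay":0,"az":0},{"fingers":0,"dx":0,"dy":0,"dz":-0.04,"ax":0,"ay":0,"az":0}]'
```

```text
time: 19.8
ee_pos: [0.5667, 0.1629, 0.1744]
tcp_rot: [-1.568, 0.112, -0.114]
contact_force: [-0.7, -0.0, 2.0]
finger_gap: 0.103
```

```bash
python3 -m inch '[{"fingers":13,"dx":0,"dy":0,"dz":0,"ax":0,"ay":0,"az":0},{"fingers":18,"dx":0,"dy":0,"dz":0,"ax":0,"ay":0,"az":0},{"fingers":30,"dx":0,"dy":0,"dz":0,"ax":0,"ay":0,"az":0},{"fingers":40,"dx":0,"dy":0,"dz":0,"ax":0,"ay":0,"az":0},{"fingers":40,"dx":0,"dy":0,"dz":0,"ax":0,"ay":0,"az":0},{"fingers":40,"dx":0,"dy":0,"dz":0,"ax":0,"ay":0,"az":0}]'
python3 - <<'E'
from h import *
s=env.camera('side')
o=env.get_obs();print(o['ee_pos'],o['finger_gap'],o['contact_force'])
for th in ('holder_slot','holder_grip'):
  for d in env.landmark_of('side',th)[:2]: print(th,d)
cv2.imwrite('pics/c14.png',cv2.resize(s[110:230,195:305],(550,600),interpolation=2)[:,:,::-1])
E
```

```text
time: 20.4
ee_pos: [0.5664, 0.1629, 0.1736]
tcp_rot: [-1.568, 0.113, -0.113]
contact_force: [0.0, 0.5, 0.3]
finger_gap: 0.424
[0.5663719  0.16281143 0.17364654] 0.42285436698390505 [ 0.21495944 -1.11389379 -0.44826028]
holder_slot {'point': [0.5689, 0.1602, 0.1662], 'confidence': 0.85}
holder_grip {'point': [0.5695, 0.1643, 0.1839], 'confidence': 0.82}
holder_grip {'point': [0.5664, 0.1629, 0.164], 'confidence': 0.73}
```

View pics/c14.png

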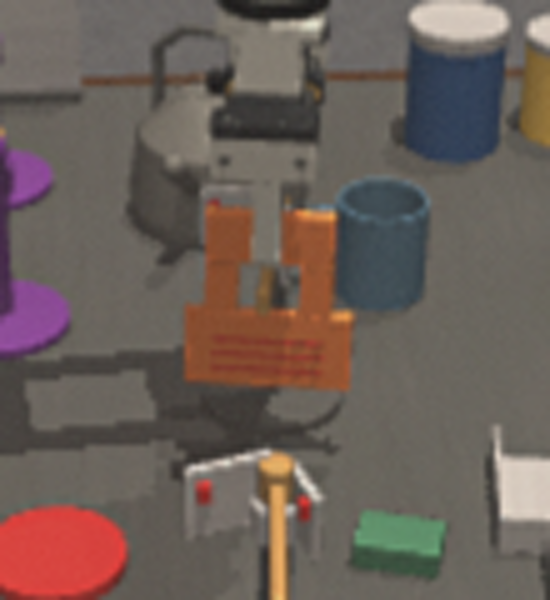

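```bash
python3 -m inch '[{"fingers":40,"dx":0,"dy":0,"dz":0.4,"ax":0,"ay":0,"az":0},{"fingers":40,"dx":0,"dy":0,"dz":1.2,"ax":0,"ay":0,"az":0},{"fingers":40,"dx":0,"dy":0,"dz":2.5,"ax":0,"ay":0,"az":0},{"fingers":0,"dx":0,"dy":0,"dz":4,"ax":0,"ay":0,"az":0},{"fingers":0,"dx":0.2,"dy":-2,"dz":4,"ax":0,"ay":0,"az":0},{"fingers":0,"dx":0.4,"dy":-4,"dz":4,"ax":0,"ay":0,"az":0},{"fingers":0,"dx":0.5,"dy":-6,"dz":4,"ax":0,"ay":0,"az":0},{"fingers":0,"dx":0.5,"dy":-8,"dz":4,"ax":0,"ay":0,"az":0},{"fingers":0,"dx":0.5,"dy":-10,"dz":4,"ax":0,"ay":0,"az":0},{"fingers":0,"dx":0.5,"dy":-12,"dz":4,"ax":0,"ay":0,"az":0},{"fingers":0,"dx":0.5,"dy":-13.8,"dz":4,"ax":0,"ay":0,"az":0},{"fingers":0,"dx":0.5,"dy":-13.8,"dz":4,"ax":0,"ay":0,"az":0}]'
python3 - <<'E'
from h import *
s=env.camera('side');o=env.get_obs();print(o['ee_pos'],o['finger_gap'])
for th in('stand_b_pivot','hook_b_mid','holder_slot','stand_a_pivot','hook_a_mid'):
    for d in env.landmark_of('side',th)[:4]: print('side',th,d['confidence'],d['point'])
t=env.camera('top')
for th in('holder_slot','stand_a_pivot','hook_a_mid'):
    for d in env.landmark_of('top',th)[:2]: print('top',th,d['confidence'],d['point'])
a=cv2.resize(s[120:260,195:305],(471,600),interpolation=2)
b=cv2.resize(t[150:230,180:220],(300,600),interpolation=2)
cv2.imwrite('pics/c15.png',np.hstack([a,b])[:,:,::-1])
E
```

```text
time: 21.75
ee_pos: [0.5784, -0.1881, 0.2743]
tcp_rot: [-1.57, 0.118, -0.119]
contact_force: [0.7, 0.3, -0.7]
finger_gap: 0.005
[ 0.57859563 -0.18508702  0.27417903] 0.0035797329072607496
side stand_b_pivot 0.85 [0.5767, 0.2375, 0.1609]
side stand_b_pivot 0.85 [0.3508, 0.5984, 0.1596]
side stand_b_pivot 0.83 [0.3203, -0.2128, 0.1587]
side stand_b_pivot 0.62 [0.3692, 0.3576, 0.1599]
side hook_b_mid 0.66 [0.2923, 0.3634, 0.1573]
side hook_b_mid 0.53 [0.2532, -0.1683, 0.1585]
side hook_b_mid 0.51 [0.5664, 0.1651, 0.1601]
side hook_b_mid 0.4 [0.2708, 0.6004, 0.1597]
side holder_slot 0.8 [0.5678, 0.1628, 0.1643]
side stand_a_pivot 0.34 [0.5703, 0.1609, 0.1635]
side hook_a_mid 0.43 [0.5463, -0.1566, 0.1605]
top holder_slot 0.54 [0.5636, 0.1601, 0.1639]
top stand_a_pivot 0.82 [0.5499, -0.0861, 0.1608]
top hook_a_mid 0.63 [0.5506, -0.1611, 0.1588]
```

View pics/c15.png

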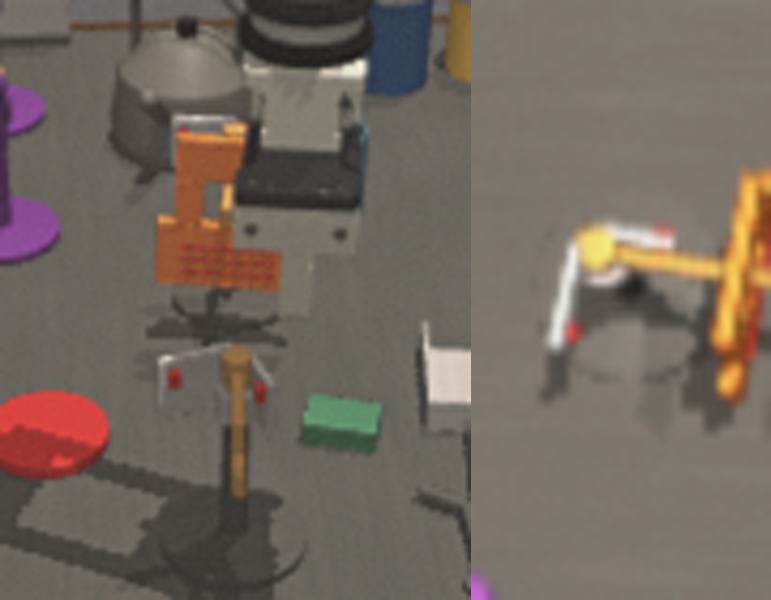

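The holder hangs on B (side px ~(245,160)) with its slot 4 to 5 mm above the bar, and hook A is empty. Now descending on the far side of bar A.

```bash
python3 -m inch '[{"fingers":0,"dx":0,"dy":0,"dz":-1.5,"ax":0,"ay":0,"az":0},{"fingers":0,"dx":0,"dy":0,"dz":-3.2,"ax":0,"ay":0,"az":0},{"fingers":0,"dx":0,"dy":0,"dz":-4.6,"ax":0,"ay":0,"az":0},{"fingers":0,"dx":0,"dy":0,"dz":-5.15,"ax":0,"ay":0,"az":0},{"fingers":0,"dx":0,"dy":0,"dz":-5.15,"ax":0,"ay":0,"az":0}]'
python3 - <<'E'
from h import *
o=env.get_obs();R=cv2.Rodrigues(o['tcp_rot'])[0];print(o['ee_pos'],o['contact_force'],np.degrees(np.arctan2(R[1,2],R[0,2])))
arc((.551,-.0862),list(range(266,188,-3)),-1,.095,o['ee_pos'][:2],82)
E
```

```text
time: 22.75
ee_pos: [0.5772, -0.181, 0.1424]
tcp_rot: [-1.566, 0.117, -0.109]
contact_force: [-0.7, -1.0, 0.4]
finger_gap: 0.003
[ 0.57724493 -0.1809632   0.14244325] [-0.72853864 -1.02579542  0.39574795] 81.7695341153953
266 [ 0.5582 -0.1819] [-0.76 -0.04]
263 [ 0.5525 -0.1821] [-0.99 -0.05]
260 [ 0.5477 -0.1821] [-1.18 -0.05]
257 [ 0.5433 -0.1819] [-1.36 -0.04]
254 [ 0.5389 -0.1816] [-1.53 -0.02]
251 [ 0.5345 -0.181 ] [-1.71 -0.  ]
248 [ 0.53   -0.1802] [-1.89  0.03]
245 [ 0.5256 -0.1792] [-2.06  0.07]
242 [ 0.5212 -0.178 ] [-2.24  0.12]
239 [ 0.5169 -0.1765] [-2.42  0.18]
236 [ 0.5125 -0.1748] [-2.59  0.24]
233 [ 0.5082 -0.1729] [-2.76  0.32]
230 [ 0.504  -0.1708] [-2.93  0.41]
227 [ 0.4999 -0.1684] [-3.09  0.5 ]
224 [ 0.4959 -0.1659] [-3.26  0.6 ]
221 [ 0.4919 -0.163 ] [-3.41  0.72]
218 [ 0.4881 -0.16  ] [-3.57  0.84]
215 [ 0.4844 -0.1567] [-3.71  0.97]
212 [ 0.4809 -0.1533] [-3.85  1.11]
209 [ 0.4775 -0.1496] [-3.99  1.26]
206 [ 0.4743 -0.1457] [-4.12  1.41]
203 [ 0.4713 -0.1416] [-4.24  1.58]
200 [ 0.4685 -0.1373] [-4.35  1.75]
197 [ 0.4659 -0.1328] [-4.45  1.93]
194 [ 0.4636 -0.1282] [-4.55  2.11]
191 [ 0.4615 -0.1234] [-4.63  2.3 ]
```

```bash
python3 -m inch '[{"fingers":0,"dx":-0.25,"dy":0,"dz":0,"ax":0,"ay":0,"az":0},{"fingers":0,"dx":-0.5,"dy":0,"dz":0,"ax":0,"ay":0,"az":0},{"fingers":0,"dx":-0.65,"dy":0,"dz":0,"ax":0,"ay":0,"az":0},{"fingers":0,"dx":-0.75,"dy":0,"dz":0,"ax":0,"ay":0,"az":0},{"fingers":0,"dx":-0.85,"dy":0,"dz":0,"ax":0,"ay":0,"az":0},{"fingers":0,"dx":-0.95,"dy":0,"dz":0,"ax":0,"ay":0,"az":0},{"fingers":0,"dx":-1.05,"dy":0,"dz":0,"ax":0,"ay":0,"az":0},{"fingers":0,"dx":-1.15,"dy":0,"dz":0,"ax":0,"ay":0,"az":0}]'
```

```text
time: 23.55
ee_pos: [0.5514, -0.1824, 0.1461]
tcp_rot: [-1.568, 0.111, -0.116]
contact_force: [5.5, 1.2, 4.5]
finger_gap: 0.003
```

```bash
python3 -m inch '[{"fingers":0,"dx":-0.1,"dy":0,"dz":0,"ax":0,"ay":0,"az":0},{"fingers":0,"dx":-0.25,"dy":0.01,"dz":0,"ax":0,"ay":0,"az":0},{"fingers":0,"dx":-0.42,"dy":0.03,"dz":0,"ax":0,"ay":0,"az":0},{"fingers":0,"dx":-0.6,"dy":0.06,"dz":0,"ax":0,"ay":0,"az":0},{"fingers":0,"dx":-0.77,"dy":0.1,"dz":0,"ax":0,"ay":0,"az":0},{"fingers":0,"dx":-0.95,"dy":0.15,"dz":0,"ax":0,"ay":0,"az":0}]'
```

```text
time: 24.15
ee_pos: [0.5276, -0.1781, 0.1455]
tcp_rot: [-1.567, 0.111, -0.116]
contact_force: [6.9, 1.3, 1.4]
finger_gap: 0.009
```

```bash
python3 -m inch '[{"fingers":0,"dx":-0.18,"dy":0.05,"dz":0,"ax":0,"ay":0,"az":0},{"fingers":0,"dx":-0.36,"dy":0.11,"dz":0,"ax":0,"ay":0,"az":0},{"fingers":0,"dx":-0.53,"dy":0.17,"dz":0,"ax":0,"ay":0,"az":0},{"fingers":0,"dx":-0.7,"dy":0.25,"dz":0,"ax":0,"ay":0,"az":0},{"fingers":0,"dx":-0.87,"dy":0.34,"dz":0,"ax":0,"ay":0,"az":0},{"fingers":0,"dx":-1.03,"dy":0.43,"dz":0,"ax":0,"ay":0,"az":0},{"fingers":0,"dx":-1.2,"dy":0.53,"dz":0,"ax":0,"ay":0,"az":0},{"fingers":0,"dx":-1.35,"dy":0.65,"dz":0,"ax":0,"ay":0,"az":0},{"fingers":0,"dx":-1.51,"dy":0.77,"dz":0,"ax":0,"ay":0,"az":0},{"fingers":0,"dx":-1.65,"dy":0.9,"dz":0,"ax":0,"ay":0,"az":0},{"fingers":0,"dx":-1.65,"dy":0.9,"dz":0,"ax":0,"ay":0,"az":0}]'
python3 - <<'E'
from h import *
s=env.camera('side');t=env.camera('top');o=env.get_obs();print(o['ee_pos'],o['contact_force'])
a=cv2.resize(s[180:270,195:295],(500,450),interpolation=2)
b=cv2.resize(t[160:240,265:318],(298,450),interpolation=2)
cv2.imwrite('pics/c16.png',np.hstack([a,b])[:,:,::-1])
E
```

```text
time: 25.25
ee_pos: [0.4853, -0.1564, 0.145]
tcp_rot: [-1.569, 0.112, -0.114]
contact_force: [3.8, -1.6, 0.4]
finger_gap: 0.003
[ 0.48524004 -0.15642511  0.1449732 ] [ 3.92394918 -1.25665983  0.31113717]
```

View pics/c16.png

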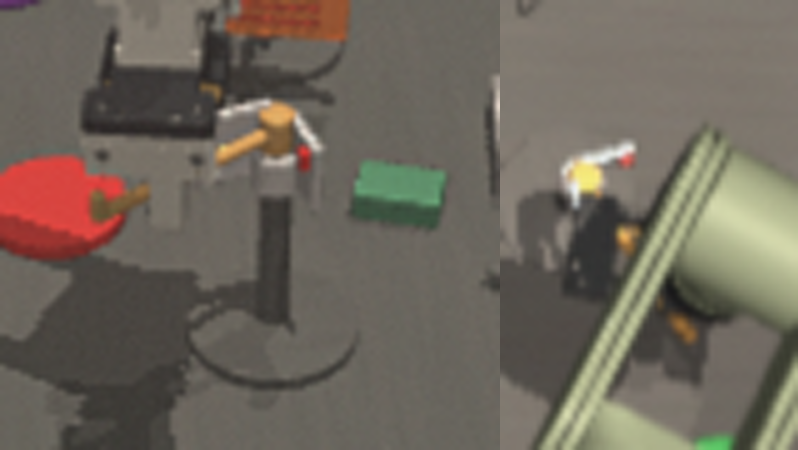

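```bash
python3 -m inch '[{"fingers":0,"dx":-0.07,"dy":0.07,"dz":0,"ax":0,"ay":0,"az":0},{"fingers":0,"dx":-0.14,"dy":0.14,"dz":0,"ax":0,"ay":0,"az":0},{"fingers":0,"dx":-0.21,"dy":0.22,"dz":0,"ax":0,"ay":0,"az":0},{"fingers":0,"dx":-0.28,"dy":0.29,"dz":0,"ax":0,"ay":0,"az":0},{"fingers":0,"dx":-0.34,"dy":0.36,"dz":0,"ax":0,"ay":0,"az":0},{"fingers":0,"dx":-0.34,"dy":0.36,"dz":0,"ax":0,"ay":0,"az":0}]'
```

```text
time: 25.95
ee_pos: [0.477, -0.1476, 0.145]
tcp_rot: [-1.569, 0.113, -0.114]
contact_force: [4.5, -1.8, 0.4]
finger_gap: 0.006
```

```bash
python3 -m inch '[{"fingers":0,"dx":-0.03,"dy":0.04,"dz":0,"ax":0,"ay":0,"az":0},{"fingers":0,"dx":-0.07,"dy":0.08,"dz":0,"ax":0,"ay":0,"az":0},{"fingers":0,"dx":-0.07,"dy":0.08,"dz":0,"ax":0,"ay":0,"az":0}]'
```

```text
time: 26.25
ee_pos: [0.4752, -0.1458, 0.145]
tcp_rot: [-1.57, 0.113, -0.114]
contact_force: [5.6, -1.6, 0.3]
finger_gap: 0.004
```

```bash
python3 -m inch '[{"fingers":0,"dx":-0.03,"dy":0.04,"dz":0,"ax":0,"ay":0,"az":0},{"fingers":0,"dx":-0.06,"dy":0.08,"dz":0,"ax":0,"ay":0,"az":0},{"fingers":0,"dx":-0.06,"dy":0.08,"dz":0,"ax":0,"ay":0,"az":0}]'
```

```text
time: 26.55
ee_pos: [0.4738, -0.1439, 0.1451]
tcp_rot: [-1.57, 0.112, -0.114]
contact_force: [4.2, -2.8, 0.6]
finger_gap: 0.004
```

```bash
python3 -m inch '[{"fingers":0,"dx":-0.03,"dy":0.04,"dz":0,"ax":0,"ay":0,"az":0},{"fingers":0,"dx":-0.06,"dy":0.08,"dz":0,"ax":0,"ay":0,"az":0},{"fingers":0,"dx":-0.06,"dy":0.08,"dz":0,"ax":0,"ay":0,"az":0}]'
```

```text
time: 26.85
ee_pos: [0.4723, -0.1419, 0.1451]
tcp_rot: [-1.57, 0.112, -0.114]
contact_force: [5.0, -2.3, 0.1]
finger_gap: 0.008
```

```bash
python3 -m inch '[{"fingers":0,"dx":-0.02,"dy":0.05,"dz":0,"ax":0,"ay":0,"az":0},{"fingers":0,"dx":-0.03,"dy":0.09,"dz":0,"ax":0,"ay":0,"az":0},{"fingers":0,"dx":-0.03,"dy":0.09,"dz":0,"ax":0,"ay":0,"az":0}]'
```

```text
time: 27.15
ee_pos: [0.4715, -0.1399, 0.1451]
tcp_rot: [-1.57, 0.113, -0.114]
contact_force: [4.0, -3.3, 0.1]
finger_gap: 0.004
```

```bash
python3 -m inch '[{"fingers":0,"dx":-0.02,"dy":0.05,"dz":0,"ax":0,"ay":0,"az":0},{"fingers":0,"dx":-0.03,"dy":0.08,"dz":0,"ax":0,"ay":0,"az":0},{"fingers":0,"dx":-0.03,"dy":0.08,"dz":0,"ax":0,"ay":0,"az":0}]'
```

```text
time: 27.45
ee_pos: [0.4708, -0.1382, 0.1451]
tcp_rot: [-1.571, 0.112, -0.114]
contact_force: [4.6, -3.5, 0.3]
finger_gap: 0.005
```

```bash
python3 -m inch '[{"fingers":0,"dx":-0.01,"dy":0.04,"dz":0,"ax":0,"ay":0,"az":0},{"fingers":0,"dx":-0.02,"dy":0.08,"dz":0,"ax":0,"ay":0,"az":0},{"fingers":0,"dx":-0.02,"dy":0.08,"dz":0,"ax":0,"ay":0,"az":0}]'
```

```text
time: 27.75
ee_pos: [0.4701, -0.1365, 0.1451]
tcp_rot: [-1.571, 0.113, -0.114]
contact_force: [4.0, -5.3, 1.1]
finger_gap: 0.006
```

```bash
python3 -m inch '[{"fingers":0,"dx":-0.01,"dy":0.04,"dz":0,"ax":0,"ay":0,"az":0},{"fingers":0,"dx":-0.02,"dy":0.08,"dz":0,"ax":0,"ay":0,"az":0},{"fingers":0,"dx":-0.02,"dy":0.08,"dz":0,"ax":0,"ay":0,"az":0}]'
```

```text
time: 28.05
ee_pos: [0.4695, -0.1348, 0.1451]
tcp_rot: [-1.572, 0.113, -0.114]
contact_force: [4.8, -5.3, -0.7]
finger_gap: 0.007
```

```bash
python3 -m inch '[{"fingers":0,"dx":-0.01,"dy":0.04,"dz":0,"ax":0,"ay":0,"az":0},{"fingers":0,"dx":-0.01,"dy":0.06,"dz":0,"ax":0,"ay":0,"az":0},{"fingers":0,"dx":-0.01,"dy":0.06,"dz":0,"ax":0,"ay":0,"az":0}]'
```

```text
time: 28.35
ee_pos: [0.4691, -0.1336, 0.1451]
tcp_rot: [-1.573, 0.113, -0.114]
contact_force: [4.0, -6.6, -0.2]
finger_gap: 0.001
```

```bash
python3 -m inch '[{"fingers":0,"dx":-0.01,"dy":0.04,"dz":0,"ax":0,"ay":0,"az":0},{"fingers":0,"dx":-0.01,"dy":0.04,"dz":0,"ax":0,"ay":0,"az":0}]'
```

```text
time: 28.55
ee_pos: [0.4688, -0.1328, 0.1451]
tcp_rot: [-1.573, 0.113, -0.114]
contact_force: [2.2, -6.0, 0.5]
finger_gap: 0.006
```

```bash
python3 -m inch '[{"fingers":0,"dx":-0.01,"dy":0.04,"dz":0,"ax":0,"ay":0,"az":0},{"fingers":0,"dx":-0.01,"dy":0.04,"dz":0,"ax":0,"ay":0,"az":0}]'
```

```text
time: 28.75
ee_pos: [0.4686, -0.132, 0.1451]
tcp_rot: [-1.573, 0.113, -0.114]
contact_force: [4.2, -7.3, 0.7]
finger_gap: 0.003
```

```bash
python3 -m inch '[{"fingers":0,"dx":0,"dy":0.04,"dz":0,"ax":0,"ay":0,"az":0},{"fingers":0,"dx":0,"dy":0.04,"dz":0,"ax":0,"ay":0,"az":0}]'
```

```text
time: 28.95
ee_pos: [0.4685, -0.1315, 0.1452]
tcp_rot: [-1.575, 0.113, -0.113]
contact_force: [2.3, -8.6, -0.3]
finger_gap: 0.005
```

Force is climbing past the catch's maximum (~7.6 N), so I'm taking smaller steps.

```bash
python3 -m inch '[{"fingers":0,"dx":0,"dy":0.03,"dz":0,"ax":0,"ay":0,"az":0},{"fingers":0,"dx":0,"dy":0.03,"dz":0,"ax":0,"ay":0,"az":0}]'
```

```text
time: 29.15
ee_pos: [0.4685, -0.1313, 0.1452]
tcp_rot: [-1.576, 0.113, -0.113]
contact_force: [3.3, -9.7, -0.8]
finger_gap: 0.007
```

```bash
python3 -m inch '[{"fingers":0,"dx":0,"dy":0.03,"dz":0,"ax":0,"ay":0,"az":0},{"fingers":0,"dx":0,"dy":0.03,"dz":0,"ax":0,"ay":0,"az":0}]'
```

```text
time: 29.35
ee_pos: [0.4684, -0.131, 0.1452]
tcp_rot: [-1.577, 0.113, -0.113]
contact_force: [2.1, -10.8, -0.9]
finger_gap: 0.002
```

```bash
python3 -m inch '[{"fingers":0,"dx":0,"dy":0.03,"dz":0,"ax":0,"ay":0,"az":0},{"fingers":0,"dx":0,"dy":0.03,"dz":0,"ax":0,"ay":0,"az":0},{"fingers":0,"dx":0,"dy":0.03,"dz":0,"ax":0,"ay":0,"az":0}]'; sleep 0; python3 -m inch '[{"fingers":0,"dx":0,"dy":-0.1,"dz":0,"ax":0,"ay":0,"az":0},{"fingers":0,"dx":0.05,"dy":-0.4,"dz":0,"ax":0,"ay":0,"az":0},{"fingers":0,"dx":0.1,"dy":-1,"dz":0,"ax":0,"ay":0,"az":0},{"fingers":0,"dx":0.1,"dy":-1,"dz":1.5,"ax":0,"ay":0,"az":0},{"fingers":0,"dx":0,"dy":-1,"dz":3,"ax":0,"ay":0,"az":0},{"fingers":0,"dx":-2,"dy":-2,"dz":5,"ax":0,"ay":0,"az":0},{"fingers":0,"dx":-3,"dy":-4,"dz":6,"ax":0,"ay":0,"az":0},{"fingers":0,"dx":-3.5,"dy":-6,"dz":6,"ax":0,"ay":0,"az":0},{"fingers":0,"dx":-3.5,"dy":-7,"dz":6,"ax":0,"ay":0,"az":0},{"fingers":0,"dx":-3.5,"dy":-7,"dz":6,"ax":0,"ay":0,"az":0}]'
python3 - <<'E'
from h import *
s=env.camera('side');t=env.camera('top');o=env.get_obs();print(o['ee_pos'],o['contact_force'])
a=cv2.resize(s[130:260,195:305],(381,450),interpolation=2)
b=cv2.resize(t[150:230,178:308],(731,450),interpolation=2)
cv2.imwrite('pics/c17.png',cv2.resize(np.hstack([a,b]),(800,324),interpolation=3)[:,:,::-1])
cv2.imwrite('pics/c18.png',np.hstack([cv2.resize(t[160:230,270:320],(400,560),interpolation=2),cv2.resize(t[160:230,180:230],(400,560),interpolation=2)])[:,:,::-1])
cv2.imwrite('pics/full.png',np.hstack([s,t])[:,:,::-1][:, :, :]) if 0 else None
E
```

```text
time: 29.65
ee_pos: [0.4683, -0.1307, 0.1453]
tcp_rot: [-1.577, 0.113, -0.113]
contact_force: [2.0, -10.7, -0.7]
finger_gap: 0.005
time: 30.65
ee_pos: [0.3787, -0.3057, 0.2952]
tcp_rot: [-1.569, 0.12, -0.117]
contact_force: [0.7, 0.2, -0.1]
finger_gap: 0.003
[ 0.37977707 -0.30167832  0.29396447] [ 0.86371748 -0.18096214 -0.07437723]
```

View pics/c17.png

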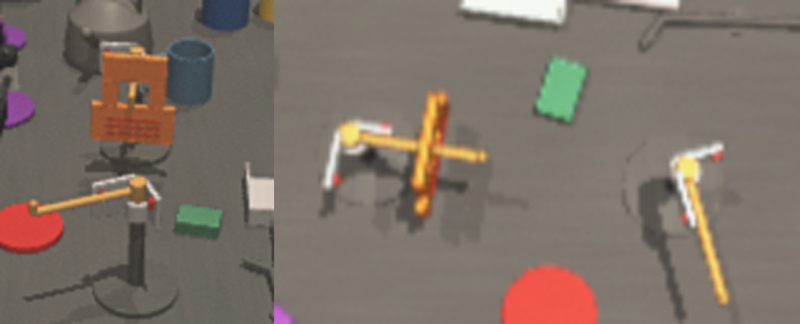

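View pics/c18.png

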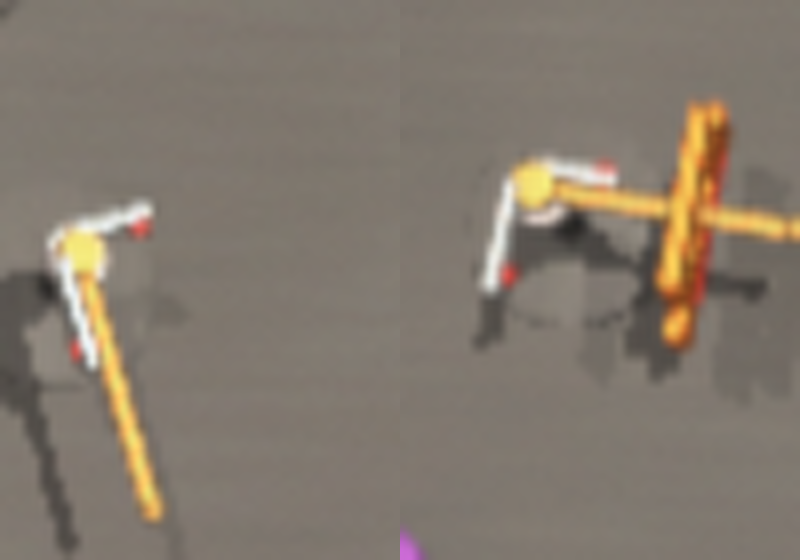

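In the last pictures both red catches stand out behind their stops: A at top px ~(280,204), B at ~(255,181). Bar A lies flat along its plate, and the holder hangs on B's bar. The robot is clear at (0.38,-0.30,0.29), so I'm handing in.

Run:
```python
from h import *
for n in('side','top'):
    env.camera(n)
    for th in('holder_slot','hook_b_mid','hook_a_mid'):
        for d in env.landmark_of(n,th)[:4]:
            if d['point'][0]>.4: print(n,th,d)
print(env.job_done())
```

```text
side hook_b_mid {'point': [0.5678, 0.1653, 0.1584], 'confidence': 0.47}
side hook_a_mid {'point': [0.4797, -0.1037, 0.1597], 'confidence': 0.54}
top holder_slot {'point': [0.5629, 0.159, 0.1647], 'confidence': 0.62}
top hook_b_mid {'point': [0.5668, 0.1637, 0.159], 'confidence': 0.58}
top hook_a_mid {'point': [0.4822, -0.1102, 0.1608], 'confidence': 0.52}
top hook_a_mid {'point': [0.5762, 0.2367, -0.002], 'confidence': 0.45}
the job is handed in; nothing more can be done
None
```

The job is handed in at about 31 s of the 72 s allowed; no verdict was reported, and as far as I could check every step was met. I swung hook B out to its stop, moved the pot holder from hook A to hook B, and folded hook A home.

- **Hook B:** I pushed until the normal force was about 11 N, against the roughly 6.7 N the catch alone can give. The highest total force I read on it was about 13 N.
- **Pot holder:** It was gripped at 25 N for the carry and was never dropped. It now hangs by its slot with the slot edge about 5 mm above bar B's centre and about 75 mm out from the post. It leans a few degrees.
- **Hook A:** I pushed to about 11 N against the catch's roughly 7.6 N, with the tool hardly moving by then.

In the last pictures both red catches show through behind their stops, and bar A lies flat along its back plate. I could not read the catch depths directly, so they rest on the forces and pictures. The arm ended clear of everything.

The side camera's network missed the slot in the final check. The top camera found it, in agreement with the pictures. I made no separate measurement of the other objects, but nothing in the close-up pictures or the forces suggested I touched them.

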